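# Park the graphite formers on their tiles

## Task

Tidy up the glass-working bench: park each of the four graphite formers upright on the white tile that carries the silhouette of its own shape and size, centred and turned to lie within that silhouette. Set each one down gently, do not drop it: graphite chips. Leave the amber vase and the green jar standing where they are.

Things in the scene. Friction and masses are not known exactly. Their poses are not given: they have to be found in the camera images.
- former_large: Graphite former (loose, about 50 to 130 g): dark round foot, diameter 60 mm, 14 mm thick, standing on the bench. On its middle an upright pale wooden grip, 30 mm along x, 16 mm along y (pinch it across y), from 14 to 50 mm above the underside. Origin: centre of the underside; z up.
- former_small: Graphite former (loose, about 50 to 130 g): dark round foot, diameter 42 mm, 14 mm thick, standing on the bench. On its middle an upright pale wooden grip, 30 mm along x, 16 mm along y (pinch it across y), from 14 to 50 mm above the underside. Origin: centre of the underside; z up.
- former_square: Graphite former (loose, about 50 to 130 g): dark square foot, sides along its x and y, 50 x 50 mm, 14 mm thick, standing on the bench. On its middle an upright pale wooden grip, 30 mm along x, 16 mm along y (pinch it across y), from 14 to 50 mm above the underside. Origin: centre of the underside; z up.
- former_bar: Graphite former (loose, about 50 to 130 g): dark oblong foot, along its x by its y 84 x 34 mm, 14 mm thick, standing on the bench. On its middle an upright pale wooden grip, 30 mm along x, 16 mm along y (pinch it across y), from 14 to 50 mm above the underside. Origin: centre of the underside; z up.
- tile_large: White parking tile fixed to the bench, 108 mm along x, 80 mm along y, 12 mm high, with a flat dark-grey silhouette in its middle: circle, diameter 70 mm (5 mm larger all round than the former that belongs there). Origin: centre of the underside, 12 mm below the middle of the silhouette; z up.
- tile_small: White parking tile fixed to the bench, 108 mm along x, 80 mm along y, 12 mm high, with a flat dark-grey silhouette in its middle: circle, diameter 52 mm (5 mm larger all round than the former that belongs there). Origin: centre of the underside, 12 mm below the middle of the silhouette; z up.
- tile_square: White parking tile fixed to the bench, 108 mm along x, 80 mm along y, 12 mm high, with a flat dark-grey silhouette in its middle: square, sides along the tile's x and y, 60 x 60 mm (5 mm larger all round than the former that belongs there). Origin: centre of the underside, 12 mm below the middle of the silhouette; z up.
- tile_bar: White parking tile fixed to the bench, 108 mm along x, 80 mm along y, 12 mm high, with a flat dark-grey silhouette in its middle: oblong, along the tile's x by its y 94 x 44 mm (5 mm larger all round than the former that belongs there). Origin: centre of the underside, 12 mm below the middle of the silhouette; z up.
- vase: Small finished amber glass vase standing on the bench, 58 mm tall, widest 40 mm in diameter; to be left alone. Origin: centre of the underside; z up.
- jar: Small green glass jar with a metal lid standing on the bench, 54 mm tall, 48 mm in diameter; to be left alone. Origin: centre of the underside; z up.
Not all that is in view belongs to the job. What is shaped like the former_bar but turquoise is not meant. What is shaped like the former_large but pink is not meant.

How it is judged (in metres and radians):
At the end, for the whole second after the job is handed in: Each former rests on its own tile (underside 9 to 15 mm high), within 10 mm of its centre, upright within 0.1 rad; oblong one within 0.2 rad of its silhouette, square one within 0.25 (any quarter turn); all at rest. Vase and jar within 20 mm of their places, upright within 0.15 rad (horizontal distance between former_large and tile_large below 0.01 m and height (world z) of former_large between 0.009 and 0.015 m and angle between each of former_large, former_small, former_square, former_bar's own z axis and vertical below 0.1 rad and linear speed of each of former_large, former_small, former_square, former_bar below 0.02 m/s and angular speed of each of former_large, former_small, former_square, former_bar below 0.15 rad/s and horizontal distance between former_small and tile_small below 0.01 m and height (world z) of former_small between 0.009 and 0.015 m and horizontal distance between former_square and tile_square below 0.01 m and height (world z) of former_square between 0.009 and 0.015 m and (angle between the x axis of former_square and the x axis of tile_square, either way round below 0.25 rad or angle between the x axis of former_square and the y axis of tile_square, either way round below 0.25 rad) and horizontal distance between former_bar and tile_bar below 0.01 m and height (world z) of former_bar between 0.009 and 0.015 m and angle between the x axis of former_bar and the x axis of tile_bar, either way round below 0.2 rad and distance of each of vase, jar from where it was at the start of the episode below 0.02 m and angle between each of vase, jar's own z axis and vertical below 0.15 rad); the robot touches nothing.
It fails at once if the vase is pushed more than 20 mm or tipped (distance of vase from where it was at the start of the episode above 0.02 m or angle between vase's own z axis and vertical above 0.3 rad).
It fails at once if the jar is pushed more than 20 mm or tipped (distance of jar from where it was at the start of the episode above 0.02 m or angle between jar's own z axis and vertical above 0.3 rad).
It fails at once if a former is dropped or thrown: moving faster than 0.5 m/s with no finger on it ((linear speed of former_large above 0.5 m/s and contact force between former_large and the fingers below 0.05 N) or (linear speed of former_small above 0.5 m/s and contact force between former_small and the fingers below 0.05 N) or (linear speed of former_square above 0.5 m/s and contact force between former_square and the fingers below 0.05 N) or (linear speed of former_bar above 0.5 m/s and contact force between former_bar and the fingers below 0.05 N)).
It also fails if it takes over 112 s, if anything falls off the work surface, if the arm or the gripper's body presses on something with over 40 N, if the wrist force passes 120 N, or if a joint passes its speed limit or range.

## Robot

A 6-joint arm with a two-finger parallel gripper is mounted at the origin on the work surface. World frame = base frame: x ahead of the robot, y to its left, z up, the work surface at z = 0. Lengths are in m, angles in degrees, forces in N, time in s.
With the tool pointing down it reaches from about 0.4 to 0.825 m from the base axis. Payload 7 kg.
Tool frame: the origin (TCP) lies between the finger pads; the fingertips stand 14 mm ahead of it and the grasp point (between the pads) lies 5 mm behind it (r.tips_ahead is the distance from the TCP to the fingertips, in m); z points along the fingers, y is the direction in which the jaws open and shut (so a half turn about z gives the same grasp; the last joint's range is limited). The gripper opens to 88 mm and grips with 3 to 60 N. Pads are 19 mm wide; open, the fingers measure 130 mm over their backs; the gripper's body (78 mm by 193 mm) begins 47 mm behind the grasp point.
Start: joints at [-55.8, 20.546, 0.682, 0, -70.136, -16.507], TCP at [0.205, -0.643, 0.202] pointing down, gripper open.
Joint ranges: [-176.03, 176.03], [-82.01, 121.73], [-58.28, 71.71], [-173.87, 95.51], [-174.79, -0.11], [-173.66, 173.66]. Speed limits (degrees/s): [136.94, 136.94, 172.46, 180, 180, 180].

## Interface

Orientations are given as [roll, pitch, yaw] about the fixed x, y, z axes, in that order (R = Rz(yaw) Ry(pitch) Rx(roll)).
In Python, from plant import r gives the robot as it stands.
- The arm moves only by the tool apply_moves, never from a script. Its arguments are lists of equal length, an entry for each row: "slide": the shift along the tool's x, y, z as a fraction of full scale, a list of three; "turn": the turn, a rotation vector about the tool's x, y, z as a fraction of full scale, a list of three; "jaw": the closure, from 0 (fully open) to 1 (shut). In form: {"slide": [[dx, dy, dz], ...], "turn": [[wx, wy, wz], ...], "jaw": [jaw, ...]}. A call has 1 to 8 rows; each row shifts and turns the commanded pose from where the row before left it, along the tool's axes as they then stand; what a row does not reach is not made up. Full scale, the value 1, is 0.1 m for a shift and 1.5 rad for a turn. A row lasts 1/10 s, in which the tool goes at most 50 mm and 8.59 degrees, less where a joint would pass 70% of its speed; a pose out of reach is approached as far as the arm can. A call with a number of a shift or a turn outside -1 to 1 is refused whole. A call with a gripper value outside its range is refused whole. The fingers move at their own pace and stop on an object; "newtons" is the grip in N (left out, the last holds). Time passes only in rows, so rows that do not move let the fingers close. It gives the time, the measured TCP pose, the force and the opening at its end, in the units of the state.
- r.get_state(): the state, without advancing time (a new reading comes with each control period).
- r.capture(name): name is "scene" or "top" or "wrist"; returns a dict with "pixels" (420x560x3 uint8, blue, green, red), "depth" (420x560 float32, m along the optical axis (not along the pixel's ray), 0 where there is no reading), "fx", "fy", "cx", "cy" (pixels), "dist_coeffs" ([k1, k2, p1, p2, k3] as OpenCV has them; the pictures are not rectified), "rvec" (rotation vector, rad) and "tvec" (3), from world to camera coordinates, as OpenCV has them. Camera axes: x right, y down, z forward; pixel columns grow to the right and rows downward; lengths in m; the calibration is good to about 2 mm. A picture is of the moment at which its call begins.
- r.close_job(): hands the job in, once; it reports no verdict.
The state is a dict: "time_s": time; "joints": joint angles; "qd": joint speeds; "joint_torque": joint torques, N m; "tcp_pos": TCP position; "eef_rot": TCP orientation; "contact_force": force on the tool from outside, world axes, zero at the start; "moment": the same for the moment, N m; "gripper_width": finger opening in m.
Only numpy, scipy, OpenCV 4.12 (cv2) and the standard library are available. Lean on these libraries where they do the work, as an engineer would, in place of code of your own. Each camera call takes 0.05 s, during which the arm holds its last target.

## Working session

There is one attempt and no reset: what is moved stays moved. The work goes in short steps, Python scripts to look and compute and a tool call to move; the robot and the scene stay as the last step left them, time stands still between calls to the robot, and variables do not carry over. Pictures are saved under pics/ and viewed, and the job is handed in when it is done.

Besides the shell and the picture viewer there is one more tool, called as name(argument=value, ...) on one line, values as JSON. apply_moves: Moves the arm, as the interface text tells. Shift numbers are shares of 0.1 m and turn numbers shares of 1.5 rad, none past 1 either way. Its arguments: {"type":"object","properties":{"slide":{"type":"array"},"turn":{"type":"array"},"jaw":{"type":"array"},"newtons":{"type":"number"}},"required":["slide","turn","jaw"]}

```bash
ls; mkdir -p pics
cat > h.py <<'E'
import numpy as np, cv2
from plant import r
def cap(n,f):
    c=r.capture(n); cv2.imwrite('pics/'+f,c['pixels']); np.save('pics/'+f+'.npy',c,allow_pickle=True); return c
def load(f): return np.load('pics/'+f+'.npy',allow_pickle=True).item()
def K(c): return np.array([[c['fx'],0,c['cx']],[0,c['fy'],c['cy']],[0,0,1]])
def ray(c,px,z):
    p=cv2.undistortPoints(np.array(px,float).reshape(-1,1,2),K(c),np.array(c['dist_coeffs'],float)).reshape(-1,2)
    R,_=cv2.Rodrigues(np.array(c['rvec'],float)); t=np.array(c['tvec'],float).ravel()
    o=-R.T@t; d=np.c_[p,np.ones(len(p))]@R
    return o+d*((z-o[2])/d[:,2])[:,None]
E
python3 - <<'E'
from h import *
for n in ['scene','top','wrist']:
    c=cap(n,n+'0.png')
print(r.get_state())
E
```

```text
pics
{'time_s': 0.15, 'joints': array([-5.57993188e+01,  2.05809963e+01,  6.47605238e-01, -1.46397289e-02,
       -7.01374784e+01, -1.65083758e+01]), 'qd': array([-0.08856717, -0.02561005,  0.19983669,  0.09488086, -0.02326053,
       -0.02210268]), 'joint_torque': array([ 1.35309008e-03, -5.83277893e+01,  2.93292922e+01,  7.00119585e+00,
        8.80798063e-03, -1.11544011e-04]), 'tcp_pos': array([ 0.20500463, -0.64269982,  0.20126286]), 'eef_rot': array([ 1.79928141e+02, -6.94278156e-03, -1.62312673e+02]), 'contact_force': array([-0.16454656, -0.15130418, -1.13938837]), 'moment': array([ 0.02001447, -0.05240984,  0.01480101]), 'gripper_width': 0.08749888596974399}
```

View pics/top0.png

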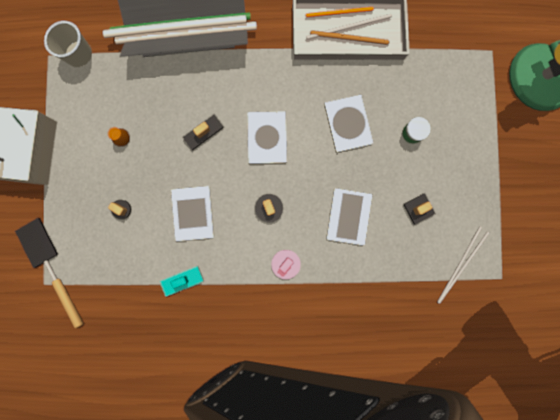

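View pics/scene0.png

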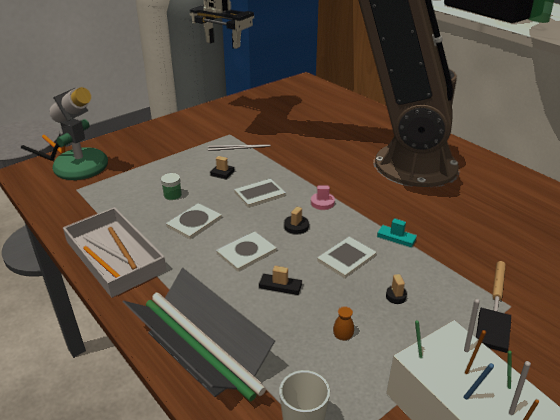

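View pics/wrist0.png

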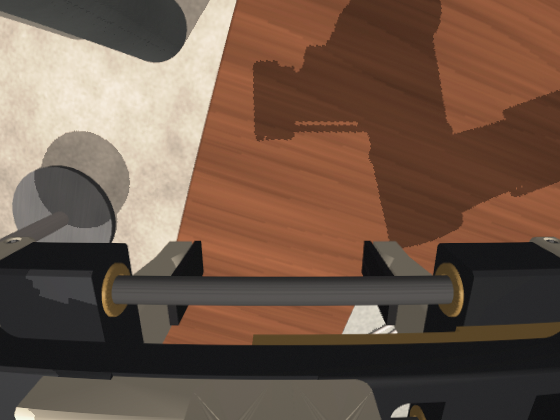

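Top view: the formers are bar (203,132), small (120,209), large (268,208) and square (419,209). The tiles are small (267,137), large (348,123), square (192,213) and bar (350,217). The decoys are turquoise (182,281) and pink (286,264), with the vase at (119,136) and the jar at (417,130). Next I measure these.

```bash
cat > m.py <<'E'
from h import *
def blob(mask,px,rad):
    m=np.zeros_like(mask); cv2.circle(m,px,rad,255,-1); m&=mask
    cs,_=cv2.findContours(m,cv2.RETR_EXTERNAL,cv2.CHAIN_APPROX_NONE)
    return max(cs,key=cv2.contourArea)
def rect(c,cont,z):
    P=ray(c,cont.reshape(-1,2),z)[:,:2].astype(np.float32)*1000
    (cx,cy),(w,h),a=cv2.minAreaRect(P)
    if w<h: w,h,a=h,w,a+90
    M=cv2.moments(P.reshape(-1,1,2))
    return np.round([cx/1000,cy/1000,w,h,(a+90)%180-90,M['m10']/M['m00']/1000,M['m01']/M['m00']/1000],4)
E
python3 - <<'E'
from m import *
c=load('top0.png'); im=c['pixels']; hsv=cv2.cvtColor(im,cv2.COLOR_BGR2HSV)
H,S,V=cv2.split(hsv)
wood=((H>10)&(H<28)&(S>90)&(V>110)).astype(np.uint8)*255
dark=(V<75).astype(np.uint8)*255
grey=(V<165).astype(np.uint8)*255
for n,p in dict(bar=(203,132),small=(120,209),large=(268,208),square=(419,209)).items():
    print(n,'grip',rect(c,blob(wood,p,20),.05)); 
    print('   foot',rect(c,blob(dark|wood,p,26),.014))
white=((V>185)&(S<40)).astype(np.uint8)*255
for n,p in dict(small=(267,137),large=(348,123),square=(192,213),bar=(350,217)).items():
    print('tile',n,rect(c,blob(white,p,38),.012))
    t=blob(white,p,38); m=np.zeros_like(white); cv2.drawContours(m,[t],-1,255,-1); m=cv2.erode(m,np.ones((5,5)))
    print('   sil',rect(c,blob(m&grey,p,38),.012))
R,_=cv2.Rodrigues(np.array(c['rvec'])); print(-R.T@np.array(c['tvec']).ravel())
for n,p,z in [('vase',(118,133),.058),('jar',(419,127),.054),('turq',(181,283),.05),('pink',(286,266),.05)]: print(n,ray(c,[p],z).round(3))
crops=[cv2.resize(im[y-28:y+28,x-35:x+35],None,fx=5.7,fy=5.3,interpolation=2) for x,y in [(203,132),(120,209),(268,208),(419,209)]]
cv2.imwrite('pics/crop0.png',np.vstack([np.hstack(crops[:2]),np.hstack(crops[2:])]))
E
```

```text
bar grip [  0.6168   0.1415  31.9405  16.5037 -53.5182   0.6166   0.1414]
   foot [  0.6165   0.1412  78.9112  35.7582 -54.2773   0.6115   0.1478]
small grip [ 0.457   0.3146 30.7105 18.0701 63.3512  0.4572  0.3144]
   foot [ 0.4562  0.3183 47.1828 35.5522 89.3536  0.4572  0.3159]
large grip [4.56500e-01 5.60000e-03 3.17678e+01 1.80995e+01 2.24878e+01 4.56500e-01
 5.80000e-03]
   foot [4.52200e-01 7.10000e-03 4.33835e+01 2.56937e+01 2.11036e+01 4.52300e-01
 7.40000e-03]
square grip [  0.4505  -0.3083  29.7173  18.099  -64.7901   0.4506  -0.3084]
   foot [  0.4498  -0.3082  51.9107  46.6381 -63.3757   0.4497  -0.3074]
tile small [6.053000e-01 7.000000e-03 1.086936e+02 8.288800e+01 1.175000e+00
 6.053000e-01 8.000000e-03]
   sil [6.04500e-01 7.80000e-03 4.90929e+01 4.75407e+01 4.40143e+01 6.04800e-01
 7.90000e-03]
tile large [  0.634   -0.1647 108.3105  79.9047  12.5766   0.6337  -0.1646]
   sil [ 0.6333 -0.1643 66.3958 65.5571 -1.3173  0.6331 -0.1644]
tile square [  0.4478   0.1658 109.131   81.0878   4.6142   0.4471   0.1657]
   sil [ 0.4473  0.1657 57.7448 57.415   4.7587  0.4473  0.1657]
tile bar [  0.4363  -0.1619 107.7604  80.9537  -9.8039   0.4363  -0.1615]
   sil [ 0.4364 -0.1617 91.4893 41.8135 -9.6052  0.4363 -0.1617]
[ 0.40323894 -0.00316081  1.0928053 ]
vase [[0.609 0.308 0.058]]
jar [[ 0.615 -0.302  0.054]]
turq [[0.306 0.182 0.05 ]]
pink [[ 0.338 -0.028  0.05 ]]
```

View pics/crop0.png

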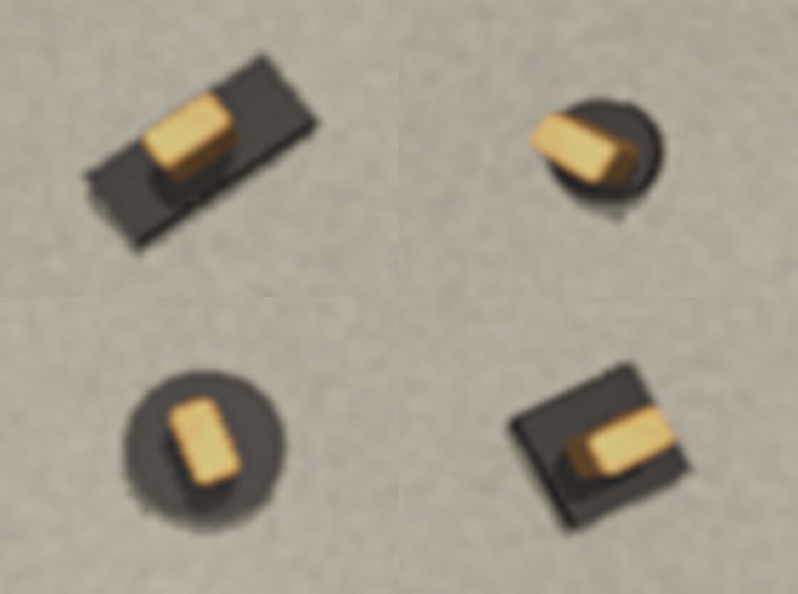

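```bash
cat > go.py <<'E'
import sys; from h import *
from scipy.spatial.transform import Rotation as Ro
x,y,z,yaw=map(float,sys.argv[1:5]); s=r.get_state()
A=Ro.from_euler('xyz',s['eef_rot'],degrees=True); B=Ro.from_euler('xyz',[180,0,yaw],degrees=True)
d=np.array([x,y,z])-s['tcp_pos']
print('t',s['time_s'],'pos',s['tcp_pos'].round(4),'rot',s['eef_rot'].round(2),'w',round(s['gripper_width'],4),'F',s['contact_force'].round(1),'j',s['joints'].round(0))
print('turn total',((A.inv()*B).as_rotvec()/1.5).round(4))
print('slide total now',(A.inv().apply(d)/.1).round(3),' after turn',(B.inv().apply(d)/.1).round(3))
E
python3 - <<'E'
from h import *
c=load('top0.png'); print(ray(c,[(121,210.2)],.014), ray(c,[(268,207)],.014))
E
```

```text
[[0.45470694 0.31395481 0.014     ]] [[0.45746145 0.00688701 0.014     ]]
```

apply_moves(slide=[[0, 0, 0], [0, 0, 0], [0, 0, 0], [0, 0, 0], [0, 0, 0], [0, 0, 0], [0, 0, 0], [0, 0, 0]], turn=[[0, 0, -0.095], [0, 0, -0.095], [0, 0, -0.095], [0, 0, -0.095], [0, 0, -0.095], [0, 0, -0.095], [0, 0, -0.095], [0, 0, -0.095]], jaw=[0.3, 0.3, 0.3, 0.3, 0.3, 0.3, 0.3, 0.3], newtons=15)

```text
time_s: 0.95
tcp_pos: [0.2051, -0.6428, 0.2016]
eef_rot: [180.0, 0.0, -96.7]
contact_force: [-0.3, 0.0, -0.1]
gripper_width: 0.0613
```

apply_moves(slide=[[0, 0, 0], [0, 0, 0], [0, 0, 0], [0, 0, 0], [0, 0, 0]], turn=[[0, 0, -0.095], [0, 0, -0.095], [0, 0, -0.095], [0, 0, -0.095], [0, 0, 0]], jaw=[0.3, 0.3, 0.3, 0.3, 0.3])

```text
time_s: 1.45
tcp_pos: [0.2051, -0.6429, 0.2016]
eef_rot: [-180.0, 0.0, -64.2]
contact_force: [-0.8, 0.8, 0.4]
gripper_width: 0.0612
```

```bash
python3 go.py .4503 -.3083 .1 -64.2
```

```text
t 1.45 pos [ 0.2051 -0.6429  0.2016] rot [-1.800e+02  4.000e-02 -6.421e+01] w 0.0612 F [-0.8  0.8  0.4] j [-56.  21.   1.  -0. -70.  82.]
turn total [-0.      0.0005 -0.0001]
slide total now [-1.945 -3.664  1.017]  after turn [-1.945 -3.664  1.016]
```

apply_moves(slide=[[-0.1, -0.19, 0.05], [-0.19, -0.36, 0.1], [-0.19, -0.36, 0.1], [-0.19, -0.36, 0.1], [-0.19, -0.36, 0.1], [-0.19, -0.36, 0.1], [-0.19, -0.36, 0.1], [-0.19, -0.36, 0.1]], turn=[[0, 0, 0], [0, 0, 0], [0, 0, 0], [0, 0, 0], [0, 0, 0], [0, 0, 0], [0, 0, 0], [0, 0, 0]], jaw=[0.3, 0.3, 0.3, 0.3, 0.3, 0.3, 0.3, 0.3])

```text
time_s: 2.25
tcp_pos: [0.3882, -0.3953, 0.1267]
eef_rot: [-180.0, -0.0, -64.6]
contact_force: [0.4, 0.4, -0.2]
gripper_width: 0.0612
```

apply_moves(slide=[[-0.19, -0.36, 0.1], [-0.19, -0.36, 0.1], [-0.135, -0.234, 0.067], [0, 0, 0], [0, 0, 0]], turn=[[0, 0, 0], [0, 0, 0], [0, 0, 0], [0, 0, 0], [0, 0, 0]], jaw=[0.3, 0.3, 0.3, 0.3, 0.3])

```text
time_s: 2.75
tcp_pos: [0.4513, -0.3085, 0.1001]
eef_rot: [180.0, 0.0, -64.4]
contact_force: [0.4, -0.6, 0.4]
gripper_width: 0.0613
```

```bash
python3 go.py .4503 -.3083 .032 -64.2; python3 -c "
from h import *
cap('wrist','w1.png')"
```

```text
t 2.75 pos [ 0.4513 -0.3085  0.1001] rot [ 1.7997e+02  2.0000e-02 -6.4420e+01] w 0.0613 F [ 0.4 -0.6  0.4] j [-14.  14. -23.   0. -53.  39.]
turn total [ 0.0003  0.0002 -0.0026]
slide total now [-0.006  0.008  0.681]  after turn [-0.006  0.008  0.681]
```

View pics/w1.png

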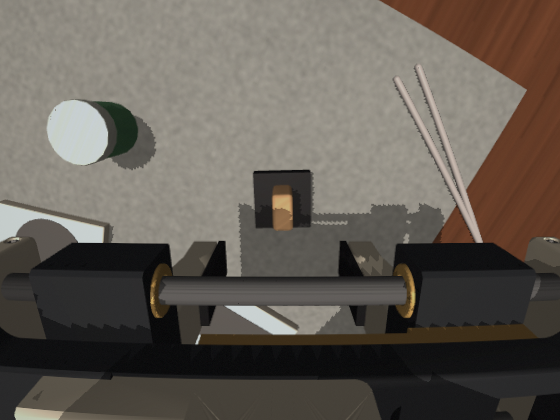

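The wrist view has the grip at column ~283, midway between the pads (222 and 340). I'll descend and grasp.

apply_moves(slide=[[0, 0, 0.15], [0, 0, 0.2], [0, 0, 0.15], [0, 0, 0.1], [0, 0, 0.08], [0, 0, 0], [0, 0, 0], [0, 0, 0]], turn=[[0, 0, 0], [0, 0, 0], [0, 0, 0], [0, 0, 0], [0, 0, 0], [0, 0, 0], [0, 0, 0], [0, 0, 0]], jaw=[0.3, 0.3, 0.3, 0.3, 0.3, 0.4, 0.6, 0.75])

```text
time_s: 3.6
tcp_pos: [0.4516, -0.3093, 0.033]
eef_rot: [-180.0, -0.0, -64.3]
contact_force: [1.1, -0.1, 0.3]
gripper_width: 0.0427
```

apply_moves(slide=[[0, 0, 0], [0, 0, 0], [0, 0, 0], [0, 0, 0], [0, 0, 0], [0, 0, 0]], turn=[[0, 0, 0], [0, 0, 0], [0, 0, 0], [0, 0, 0], [0, 0, 0], [0, 0, 0]], jaw=[0.8, 1, 1, 1, 1, 1], newtons=25)

```text
time_s: 4.2
tcp_pos: [0.4511, -0.309, 0.0323]
eef_rot: [180.0, 0.0, -64.3]
contact_force: [1.1, 0.5, -0.3]
gripper_width: 0.0011
```

```bash
python3 go.py .4503 -.3083 .1 -64.4
```

```text
t 4.2 pos [ 0.4511 -0.309   0.0323] rot [180.     0.   -64.33] w 0.0011 F [ 1.1  0.5 -0.3] j [-14.  19. -28.  -0. -44.  40.]
turn total [0.     0.     0.0008]
slide total now [-0.01   0.004 -0.677]  after turn [-0.01   0.004 -0.677]
```

The jaws shut to 1 mm, so the grasp missed. I'll look at why.

```bash
python3 -c "
from h import *
cap('wrist','w2.png');cap('top','t2.png');cap('scene','s2.png')
a=cv2.imread('pics/t2.png');b=cv2.imread('pics/s2.png')
A=cv2.resize(a[120:320,330:530],(400,400));B=cv2.resize(b[100:240,150:290],(400,400))
cv2.imwrite('pics/c2.png',np.hstack([A,B]))"
```

```text
(no output)
```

View pics/c2.png

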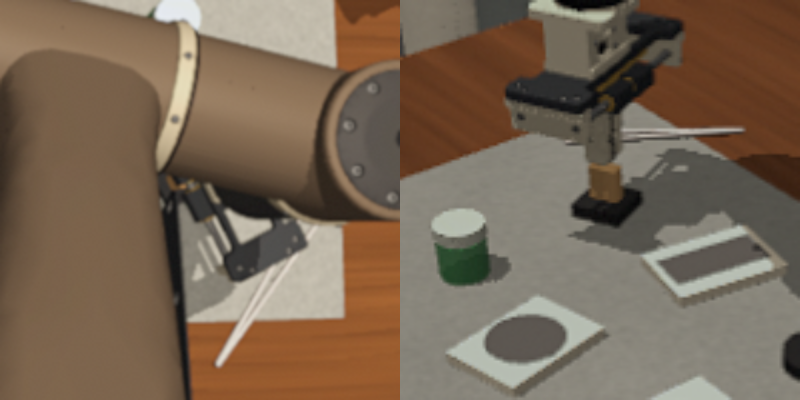

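View pics/w2.png

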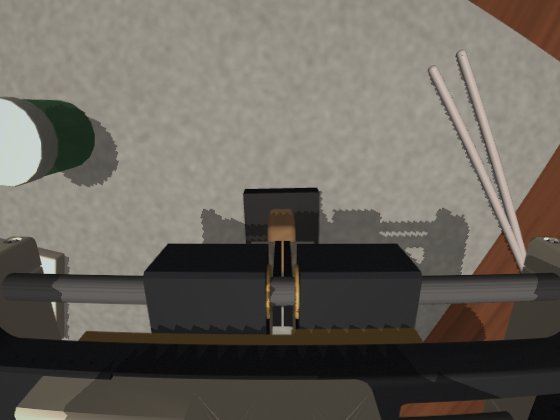

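Run:
```python
from m import *
s=r.get_state()
for f in ['w2.png','t2.png','s2.png','w1.png']:
    c=load(f); P=np.array([[*s['tcp_pos']],[.4505,-.3083,.05],[.4505,-.3083,.014],[.615,-.302,.054],[.4363,-.1617,.012]])
    q,_=cv2.projectPoints(P,np.array(c['rvec'],float),np.array(c['tvec'],float),K(c),np.array(c['dist_coeffs'],float)); print(f,q.reshape(-1,2).round(0).tolist())
    R,_=cv2.Rodrigues(np.array(c['rvec'],float)); print(' cam',-R.T@np.array(c['tvec']).ravel(),'fwd',R[2])
c=load('w1.png'); print('grip top w1',ray(c,[(282,226-19)],.05), 'foot', ray(c,[(254,172),(310,170)],.014))
c=load('scene0.png'); print('scene jar', ray(c,[(171,180)],.054),'grip',ray(c,[(222,158)],.05))
```

```text
w2.png [[283.0, 239.0], [283.0, 253.0], [283.0, 230.0], [-0.0, 141.0], [222.0, 385.0]]
 cam [ 0.48453123 -0.37828754  0.21600152] fwd [-0.12169454  0.25456492 -0.9593681 ]
t2.png [[422.0, 208.0], [424.0, 208.0], [419.0, 208.0], [419.0, 127.0], [349.0, 216.0]]
 cam [ 0.40323894 -0.00316081  1.0928053 ] fwd [ 0.04743407 -0.00559122 -0.99885872]
s2.png [[222.0, 162.0], [222.0, 157.0], [222.0, 168.0], [169.0, 177.0], [259.0, 189.0]]
 cam [1.14969874 0.7893353  0.77057757] fwd [-0.53030099 -0.62192669 -0.57618404]
w1.png [[283.0, 207.0], [283.0, 215.0], [283.0, 202.0], [76.0, 131.0], [234.0, 332.0]]
 cam [ 0.48473592 -0.37780951  0.28382957] fwd [-0.12178121  0.25482887 -0.95928702]
grip top w1 [[ 0.45422145 -0.31368477  0.05      ]] foot [[ 0.48479662 -0.32183281  0.014     ]
 [ 0.4421175  -0.34412238  0.014     ]]
scene jar [[ 0.62005623 -0.28483498  0.054     ]] grip [[ 0.4538199  -0.30173355  0.05      ]]
```

Run:
```python
from m import *
a=load('s2.png')['pixels'];b=load('w2.png')['pixels']; z=load('s2.png')['depth']
A=cv2.resize(a[130:190,190:250],(400,400),interpolation=0);B=cv2.resize(b[180:260,240:320],(400,400),interpolation=0)
cv2.imwrite('pics/c3.png',np.hstack([A,B]))
c=load('s2.png'); 
def pt(c,u,v):
    d=c['depth'][v,u]; p=cv2.undistortPoints(np.array([[[u,v]]],float),K(c),np.array(c['dist_coeffs'],float)).ravel()
    R,_=cv2.Rodrigues(np.array(c['rvec'],float)); return (R.T@(np.array([*p,1])*d-np.array(c['tvec']).ravel())).round(3)
for v in range(140,182,3): print(v,[pt(c,u,v).tolist() for u in (219,223,227)])
c=load('w2.png')
for v in range(184,300,6): print(v,[pt(c,u,v).tolist() for u in (276,283,290)])
```

```text
140 [[0.489, -0.255, 0.134], [0.452, -0.294, 0.107], [0.432, -0.306, 0.095]]
143 [[0.467, -0.29, 0.105], [0.453, -0.293, 0.099], [0.434, -0.303, 0.088]]
146 [[0.466, -0.293, 0.094], [0.452, -0.296, 0.088], [0.435, -0.302, 0.08]]
149 [[0.465, -0.296, 0.084], [0.454, -0.294, 0.08], [0.438, -0.299, 0.073]]
152 [[0.464, -0.298, 0.074], [0.459, -0.287, 0.076], [0.438, -0.299, 0.064]]
155 [[0.465, -0.298, 0.064], [0.454, -0.295, 0.062], [0.383, -0.385, -0.002]]
158 [[0.459, -0.309, 0.048], [0.451, -0.301, 0.05], [0.441, -0.297, 0.047]]
161 [[0.461, -0.307, 0.041], [0.455, -0.295, 0.044], [0.443, -0.295, 0.04]]
164 [[0.462, -0.305, 0.033], [0.455, -0.297, 0.034], [0.444, -0.294, 0.031]]
167 [[0.459, -0.312, 0.019], [0.455, -0.298, 0.024], [0.444, -0.295, 0.022]]
170 [[0.463, -0.307, 0.014], [0.458, -0.295, 0.017], [0.447, -0.292, 0.014]]
173 [[0.471, -0.295, 0.013], [0.464, -0.286, 0.014], [0.456, -0.279, 0.014]]
176 [[0.474, -0.291, 0.006], [0.469, -0.28, 0.01], [0.46, -0.273, 0.009]]
179 [[0.479, -0.284, 0.002], [0.467, -0.283, -0.002], [0.463, -0.27, 0.002]]
184 [[0.468, -0.333, 0.002], 
[... 792 characters left out ...]
452, -0.32, 0.063]]
250 [[0.458, -0.316, 0.069], [0.452, -0.311, 0.052], [0.452, -0.319, 0.069]]
256 [[0.459, -0.317, 0.078], [0.45, -0.307, 0.05], [0.452, -0.32, 0.077]]
262 [[0.458, -0.317, 0.084], [0.448, -0.303, 0.05], [0.452, -0.319, 0.083]]
268 [[0.458, -0.317, 0.09], [0.447, -0.3, 0.051], [0.453, -0.32, 0.09]]
274 [[0.458, -0.317, 0.094], [0.433, -0.272, 0.002], [0.453, -0.319, 0.094]]
280 [[0.467, -0.337, 0.138], [0.465, -0.338, 0.138], [0.463, -0.339, 0.138]]
286 [[0.466, -0.337, 0.14], [0.465, -0.337, 0.14], [0.463, -0.338, 0.14]]
292 [[0.466, -0.336, 0.141], [0.464, -0.336, 0.141], [0.463, -0.337, 0.141]]
298 [[0.465, -0.334, 0.141], [0.463, -0.335, 0.141], [0.462, -0.336, 0.141]]
```

View pics/c3.png

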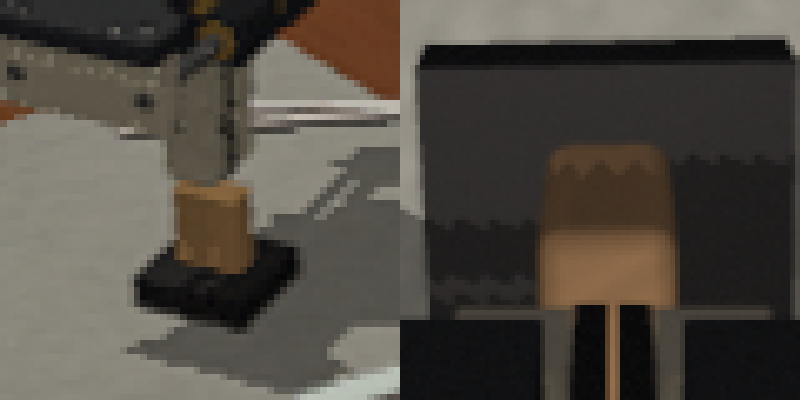

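Run:
```python
from m import *
print(r.tips_ahead,[a for a in dir(r) if a[0]!='_'])
c=load('w2.png'); z=c['depth']
R,_=cv2.Rodrigues(np.array(c['rvec'],float))
v,u=np.mgrid[225:300,180:390]
p=cv2.undistortPoints(np.c_[u.ravel(),v.ravel()].astype(float).reshape(-1,1,2),K(c),np.array(c['dist_coeffs'],float)).reshape(-1,2)
X=(np.c_[p,np.ones(len(p))]*z[225:300,180:390].reshape(-1,1)-np.array(c['tvec']).ravel())@R
X=X.reshape(75,210,3)
for row in (226,232,238,242,246,250): print(row,[tuple(X[row-225,k-180].round(3)) for k in (250,262,270,275,279,287,291,300,320)])
```

```text
0.014 ['Unreachable', 'capture', 'close_job', 'get_state', 'tips_ahead']
226 [(np.float64(0.472), np.float64(-0.302), np.float64(0.015)), (np.float64(0.465), np.float64(-0.305), np.float64(0.015)), (np.float64(0.464), np.float64(-0.32), np.float64(0.049)), (np.float64(0.462), np.float64(-0.321), np.float64(0.049)), (np.float64(0.46), np.float64(-0.322), np.float64(0.05)), (np.float64(0.455), np.float64(-0.324), np.float64(0.049)), (np.float64(0.454), np.float64(-0.325), np.float64(0.05)), (np.float64(0.442), np.float64(-0.316), np.float64(0.015)), (np.float64(0.426), np.float64(-0.318), np.float64(0.001))]
232 [(np.float64(0.47), np.float64(-0.298), np.float64(0.015)), (np.float64(0.463), np.float64(-0.302), np.float64(0.015)), (np.float64(0.463), np.float64(-0.317), np.float64(0.051)), (np.float64(0.46), np.float64(-0.318), np.float64(0.051)), (np.float64(0.458), np.float64(-0.32), np.float64(0.052)), (np.float64(0.454), np.float64(-0.321), np.float64(0.051)), (np.float64(0.452), np.float64(-0.322), np.float64(0.052)), (np.float64(0.44), np.float64(-0.313), np.float64(0.016)), (np.f
[... 1526 characters left out ...]
p.float64(-0.322), np.float64(0.069)), (np.float64(0.464), np.float64(-0.347), np.float64(0.131)), (np.float64(0.458), np.float64(-0.349), np.float64(0.131))]
250 [(np.float64(0.476), np.float64(-0.34), np.float64(0.133)), (np.float64(0.473), np.float64(-0.341), np.float64(0.133)), (np.float64(0.462), np.float64(-0.317), np.float64(0.074)), (np.float64(0.459), np.float64(-0.317), np.float64(0.071)), (np.float64(0.457), np.float64(-0.317), np.float64(0.069)), (np.float64(0.453), np.float64(-0.319), np.float64(0.07)), (np.float64(0.452), np.float64(-0.32), np.float64(0.071)), (np.float64(0.463), np.float64(-0.346), np.float64(0.132)), (np.float64(0.459), np.float64(-0.349), np.float64(0.133))]
```

```bash
cat >> m.py <<'E'
def cloud(c):
    R,_=cv2.Rodrigues(np.array(c['rvec'],float)); h,w=c['depth'].shape
    v,u=np.mgrid[:h,:w]
    p=cv2.undistortPoints(np.c_[u.ravel(),v.ravel()].astype(float).reshape(-1,1,2),K(c),np.array(c['dist_coeffs'],float)).reshape(-1,2)
    return ((np.c_[p,np.ones(len(p))]*c['depth'].reshape(-1,1)-np.array(c['tvec']).ravel())@R).reshape(h,w,3)
E
python3 - <<'E'
from m import *
for f,tz in (('wrist0.png',.2013),('w1.png',.1)):
    X=cloud(load(f)); print(f)
    for row in range(238,330,8): print(row,[(k,round(X[row,k,2]-tz,3)) for k in (170,190,200,210,218,222,340,345,360,370,390)])
E
```

```text
wrist0.png
238 [(170, np.float64(-0.944)), (190, np.float64(-0.201)), (200, np.float64(-0.199)), (210, np.float64(-0.2)), (218, np.float64(-0.201)), (222, np.float64(-0.2)), (340, np.float64(-0.201)), (345, np.float64(-0.201)), (360, np.float64(-0.201)), (370, np.float64(-0.2)), (390, np.float64(-0.2))]
246 [(170, np.float64(0.037)), (190, np.float64(0.032)), (200, np.float64(0.027)), (210, np.float64(-0.202)), (218, np.float64(-0.198)), (222, np.float64(-0.2)), (340, np.float64(-0.2)), (345, np.float64(-0.201)), (360, np.float64(-0.2)), (370, np.float64(0.032)), (390, np.float64(0.037))]
254 [(170, np.float64(0.047)), (190, np.float64(0.044)), (200, np.float64(0.028)), (210, np.float64(-0.199)), (218, np.float64(-0.199)), (222, np.float64(-0.199)), (340, np.float64(-0.2)), (345, np.float64(-0.201)), (360, np.float64(-0.199)), (370, np.float64(0.039)), (390, np.float64(0.045))]
262 [(170, np.float64(0.055)), (190, np.float64(0.047)), (200, np.float64(0.03)), (210, np.float64(-0.201)), (218, np.float64(-0.201)), (222, np.float64(-0.201)), (340, np.float64(-0.201)), (345, np.float64(-0
[... 5224 characters left out ...]
0.098)), (345, np.float64(-0.098)), (360, np.float64(0.072)), (370, np.float64(0.077)), (390, np.float64(0.098))]
318 [(170, np.float64(0.102)), (190, np.float64(0.083)), (200, np.float64(0.072)), (210, np.float64(0.07)), (218, np.float64(-0.086)), (222, np.float64(-0.086)), (340, np.float64(-0.1)), (345, np.float64(-0.099)), (360, np.float64(0.071)), (370, np.float64(0.079)), (390, np.float64(0.098))]
326 [(170, np.float64(0.103)), (190, np.float64(0.084)), (200, np.float64(0.072)), (210, np.float64(-0.087)), (218, np.float64(-0.087)), (222, np.float64(-0.088)), (340, np.float64(-0.097)), (345, np.float64(-0.097)), (360, np.float64(0.184)), (370, np.float64(0.08)), (390, np.float64(0.099))]
```

Measured against the wrist depth (and confirmed in the scene view), the fingertips are about 26 mm behind the reported TCP. They should be 14 mm ahead of it, so the reported TCP is about 40 mm too low along tool z, while xy agrees. The fingers closed above the grip. I'll use true z = reported + 0.040 m, open, and go down with the force watched.

apply_moves(slide=[[0, 0, -0.05], [0, 0, 0], [0, 0, 0], [0, 0, 0], [0, 0, 0]], turn=[[0, 0, 0], [0, 0, 0], [0, 0, 0], [0, 0, 0], [0, 0, 0]], jaw=[0.4, 0.4, 0.4, 0.4, 0.4])

```text
time_s: 4.85
tcp_pos: [0.451, -0.309, 0.0372]
eef_rot: [180.0, 0.0, -64.3]
contact_force: [0.6, 0.7, -0.2]
gripper_width: 0.0349
```

apply_moves(slide=[[0, 0, 0.05], [0, 0, 0.1], [0, 0, 0.1], [0, 0, 0.1], [0, 0, 0.05], [0, 0, 0]], turn=[[0, 0, 0], [0, 0, 0], [0, 0, 0], [0, 0, 0], [0, 0, 0], [0, 0, 0]], jaw=[0.4, 0.4, 0.4, 0.4, 0.4, 0.4])

```text
time_s: 5.45
tcp_pos: [0.4503, -0.3088, -0.004]
eef_rot: [179.9, 0.1, -64.3]
contact_force: [-0.7, -0.1, 0.2]
gripper_width: 0.0525
```

```bash
python3 go.py .4503 -.3083 -.007 -64.4
python3 - <<'E'
from m import *
c=cap('wrist','w3.png')
X=cloud(c)
for row in range(236,262,3): print(row,[(k,X[row,k,2].round(3)) for k in (215,225,232,238,243,322,327,332,340,350)])
E
```

```text
t 5.45 pos [ 0.4503 -0.3088 -0.004 ] rot [ 1.799e+02  9.000e-02 -6.434e+01] w 0.0525 F [-0.7 -0.1  0.2] j [-14.  21. -29.  -0. -39.  40.]
turn total [0.0011 0.001  0.0007]
slide total now [-0.005 -0.002  0.03 ]  after turn [-0.005 -0.002  0.03 ]
236 [(215, np.float64(0.003)), (225, np.float64(0.003)), (232, np.float64(0.002)), (238, np.float64(0.015)), (243, np.float64(0.015)), (322, np.float64(0.014)), (327, np.float64(0.002)), (332, np.float64(0.001)), (340, np.float64(0.001)), (350, np.float64(0.002))]
239 [(215, np.float64(0.002)), (225, np.float64(0.001)), (232, np.float64(0.002)), (238, np.float64(0.015)), (243, np.float64(0.015)), (322, np.float64(0.014)), (327, np.float64(0.001)), (332, np.float64(0.002)), (340, np.float64(0.001)), (350, np.float64(0.001))]
242 [(215, np.float64(0.027)), (225, np.float64(0.001)), (232, np.float64(0.023)), (238, np.float64(0.015)), (243, np.float64(0.016)), (322, np.float64(0.016)), (327, np.float64(0.002)), (332, np.float64(0.023)), (340, np.float64(0.028)), (350, np.float64(0.025))]
245 [(215, np.float64(0.031)), (225, np.float64(0.028)), (2
[... 826 characters left out ...]
float64(0.014)), (243, np.float64(0.015)), (322, np.float64(0.015)), (327, np.float64(0.0)), (332, np.float64(0.027)), (340, np.float64(0.038)), (350, np.float64(0.041))]
257 [(215, np.float64(0.043)), (225, np.float64(0.042)), (232, np.float64(0.028)), (238, np.float64(0.014)), (243, np.float64(0.015)), (322, np.float64(0.015)), (327, np.float64(0.002)), (332, np.float64(0.028)), (340, np.float64(0.041)), (350, np.float64(0.043))]
260 [(215, np.float64(0.043)), (225, np.float64(0.044)), (232, np.float64(0.028)), (238, np.float64(0.016)), (243, np.float64(0.014)), (322, np.float64(0.015)), (327, np.float64(0.001)), (332, np.float64(0.028)), (340, np.float64(0.045)), (350, np.float64(0.043))]
```

View pics/w3.png

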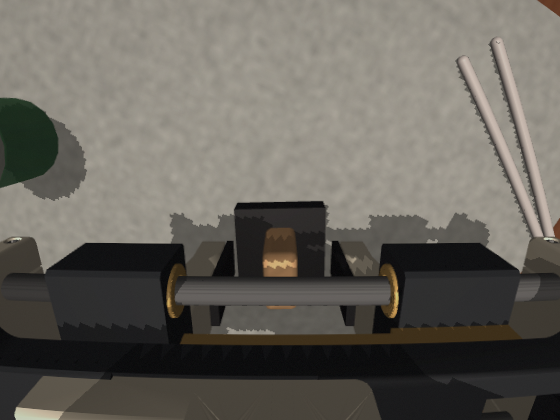

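The wrist view shows the grip at (281,265), between the open pads, with the tips at about z 0.022. I'll close.

apply_moves(slide=[[0, 0, 0.02], [0, 0, 0], [0, 0, 0], [0, 0, 0], [0, 0, 0], [0, 0, 0], [0, 0, 0], [0, 0, 0]], turn=[[0, 0, 0], [0, 0, 0], [0, 0, 0], [0, 0, 0], [0, 0, 0], [0, 0, 0], [0, 0, 0], [0, 0, 0]], jaw=[0.4, 0.6, 0.7, 0.8, 1, 1, 1, 1], newtons=25)

```text
time_s: 6.3
tcp_pos: [0.4512, -0.3091, -0.0046]
eef_rot: [-180.0, -0.0, -64.3]
contact_force: [-0.1, 0.2, 1.6]
gripper_width: 0.0157
```

apply_moves(slide=[[0, 0, -0.05], [0, 0, -0.15], [0, 0, -0.2], [0, 0, -0.2], [0, 0, -0.1], [0, 0, 0], [0, 0, 0]], turn=[[0, 0, 0], [0, 0, 0], [0, 0, 0], [0, 0, 0], [0, 0, 0], [0, 0, 0], [0, 0, 0]], jaw=[1, 1, 1, 1, 1, 1, 1])

```text
time_s: 7.0
tcp_pos: [0.4507, -0.3088, 0.0648]
eef_rot: [180.0, 0.0, -64.3]
contact_force: [-0.0, 0.2, -1.4]
gripper_width: 0.0157
```

```bash
python3 go.py .4473 .1657 .064 -85.3
```

```text
t 7.0 pos [ 0.4507 -0.3088  0.0648] rot [ 1.7999e+02  3.0000e-02 -6.4350e+01] w 0.0157 F [-0.   0.2 -1.4] j [-14.  16. -26.  -0. -48.  40.]
turn total [1.000e-04 3.000e-04 2.438e-01]
slide total now [-4.292 -2.024  0.01 ]  after turn [-4.732 -0.355  0.008]
```

apply_moves(slide=[[0, 0, 0], [0, 0, 0], [0, 0, 0], [-0.1, 0, 0], [-0.2, 0, 0], [-0.3, -0.03, 0], [-0.3, -0.03, 0], [-0.3, -0.03, 0]], turn=[[0, 0, 0.08], [0, 0, 0.08], [0, 0, 0.084], [0, 0, 0], [0, 0, 0], [0, 0, 0], [0, 0, 0], [0, 0, 0]], jaw=[1, 1, 1, 1, 1, 1, 1, 1])

```text
time_s: 7.8
tcp_pos: [0.4493, -0.1873, 0.0644]
eef_rot: [179.9, 0.0, -85.1]
contact_force: [0.6, 0.3, -0.6]
gripper_width: 0.0161
```

apply_moves(slide=[[-0.35, -0.03, 0], [-0.35, -0.03, 0], [-0.35, -0.03, 0], [-0.35, -0.03, 0], [-0.35, -0.03, 0], [-0.35, -0.03, 0], [-0.35, -0.03, 0], [-0.35, -0.03, 0]], turn=[[0, 0, 0], [0, 0, 0], [0, 0, 0], [0, 0, 0], [0, 0, 0], [0, 0, 0], [0, 0, 0], [0, 0, 0]], jaw=[1, 1, 1, 1, 1, 1, 1, 1])

```text
time_s: 8.6
tcp_pos: [0.4501, 0.0937, 0.0646]
eef_rot: [179.9, -0.0, -85.1]
contact_force: [0.8, -0.8, -1.0]
gripper_width: 0.0158
```

apply_moves(slide=[[-0.3, 0, 0], [-0.25, 0, 0], [-0.15, 0, 0], [0, 0, 0], [0, 0, 0]], turn=[[0, 0, 0], [0, 0, 0], [0, 0, 0], [0, 0, 0], [0, 0, 0]], jaw=[1, 1, 1, 1, 1])

```text
time_s: 9.1
tcp_pos: [0.4448, 0.1617, 0.0647]
eef_rot: [179.9, -0.0, -85.2]
contact_force: [-0.2, -0.9, -1.2]
gripper_width: 0.0159
```

```bash
python3 go.py .4473 .1657 .064 -85.3
```

```text
t 9.1 pos [0.4448 0.1617 0.0647] rot [ 1.7993e+02 -4.0000e-02 -8.5210e+01] w 0.0159 F [-0.2 -0.9 -1.2] j [ 44.  10. -35.  -0. -46. -39.]
turn total [ 0.0008 -0.0005  0.0011]
slide total now [-0.038 -0.028  0.007]  after turn [-0.038 -0.028  0.007]
```

apply_moves(slide=[[-0.038, -0.028, 0], [0, 0, 0.15], [0, 0, 0.15], [0, 0, 0.12], [0, 0, 0.05], [0, 0, 0.03], [0, 0, 0.03], [0, 0, 0]], turn=[[0, 0, 0], [0, 0, 0], [0, 0, 0], [0, 0, 0], [0, 0, 0], [0, 0, 0], [0, 0, 0], [0, 0, 0]], jaw=[1, 1, 1, 1, 1, 1, 1, 1])

```text
time_s: 9.9
tcp_pos: [0.4481, 0.166, 0.0123]
eef_rot: [-180.0, 0.0, -85.3]
contact_force: [-0.6, -0.4, -0.6]
gripper_width: 0.0162
```

```bash
python3 go.py .4473 .1657 .008 -85.3;  python3 -c "
from h import *
cap('wrist','w4.png')"
```

```text
t 9.9 pos [0.4481 0.166  0.0123] rot [-1.7999e+02  1.0000e-02 -8.5310e+01] w 0.0162 F [-0.6 -0.4 -0.6] j [ 44.  15. -37.  -0. -38. -39.]
turn total [-0.0001  0.0001 -0.0001]
slide total now [0.003 0.008 0.043]  after turn [0.003 0.008 0.043]
```

View pics/w4.png

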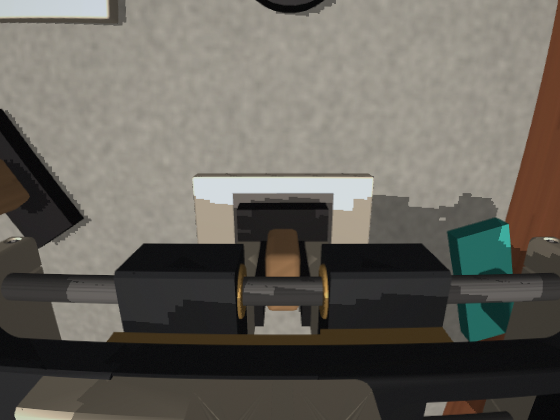

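The wrist view shows the square foot (237-329, top edge row 205) inside the silhouette (233-333), parallel to it. I'll lower it.

apply_moves(slide=[[0, 0, 0.02], [0, 0, 0.01], [0, 0, 0.01], [0, 0, 0.01], [0, 0, 0], [0, 0, 0]], turn=[[0, 0, 0], [0, 0, 0], [0, 0, 0], [0, 0, 0], [0, 0, 0], [0, 0, 0]], jaw=[1, 1, 1, 1, 1, 1])

```text
time_s: 10.55
tcp_pos: [0.448, 0.1662, 0.0074]
eef_rot: [-180.0, 0.0, -85.3]
contact_force: [0.5, 0.4, 1.8]
gripper_width: 0.0159
```

Contact (Fz went to +1.8 N). Release by opening to about 35 mm, then rise.

apply_moves(slide=[[0, 0, 0], [0, 0, 0], [0, 0, 0], [0, 0, 0], [0, 0, -0.1], [0, 0, -0.25], [0, 0, -0.3], [0, 0, -0.3]], turn=[[0, 0, 0], [0, 0, 0], [0, 0, 0], [0, 0, 0], [0, 0, 0], [0, 0, 0], [0, 0, 0], [0, 0, 0]], jaw=[0.75, 0.6, 0.5, 0.5, 0.5, 0.5, 0.5, 0.5])

```text
time_s: 11.35
tcp_pos: [0.4478, 0.1659, 0.1039]
eef_rot: [180.0, -0.0, -85.3]
contact_force: [0.5, -0.1, -0.4]
gripper_width: 0.0438
```

```bash
python3 go.py .456 .3146 .09 -116.6;  python3 -c "
from h import *
cap('wrist','w5.png')"
```

```text
t 11.35 pos [0.4478 0.1659 0.1039] rot [ 1.7999e+02 -1.0000e-02 -8.5290e+01] w 0.0438 F [ 0.5 -0.1 -0.4] j [ 44.   7. -31.   0. -51. -39.]
turn total [ 0.000e+00 -2.000e-04  3.643e-01]
slide total now [-1.476 -0.204  0.139]  after turn [-1.366  0.593  0.139]
```

View pics/w5.png

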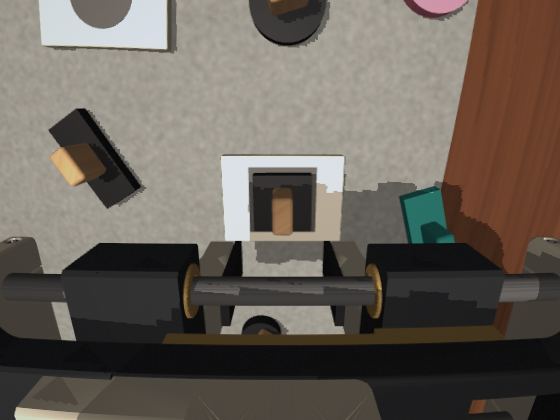

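The square is parked: foot (252-316) centred in its silhouette (248-318). Next is the small former.

apply_moves(slide=[[0, 0, 0], [0, 0, 0], [0, 0, 0], [0, 0, 0], [-0.2, 0.08, 0], [-0.4, 0.17, 0], [-0.4, 0.17, 0], [-0.36, 0.17, 0]], turn=[[0, 0, 0.091], [0, 0, 0.091], [0, 0, 0.091], [0, 0, 0.091], [0, 0, 0], [0, 0, 0], [0, 0, 0], [0, 0, 0]], jaw=[0.4, 0.4, 0.4, 0.4, 0.4, 0.4, 0.4, 0.4])

```text
time_s: 12.2
tcp_pos: [0.4563, 0.316, 0.1031]
eef_rot: [-180.0, 0.1, -116.6]
contact_force: [0.7, -0.1, 0.0]
gripper_width: 0.0522
```

apply_moves(slide=[[0, 0, 0.1], [0, 0, 0], [0, 0, 0]], turn=[[0, 0, 0], [0, 0, 0], [0, 0, 0]], jaw=[0.4, 0.4, 0.4])

```text
time_s: 12.5
tcp_pos: [0.4557, 0.3132, 0.0922]
eef_rot: [180.0, -0.1, -116.6]
contact_force: [0.4, 0.1, 0.5]
gripper_width: 0.0525
```

```bash
python3 go.py .4565 .3143 -.0045 -116.6;  python3 -c "
from h import *
cap('wrist','w6.png')"
```

```text
t 12.5 pos [0.4557 0.3132 0.0922] rot [ 1.7999e+02 -7.0000e-02 -1.1659e+02] w 0.0525 F [0.4 0.1 0.5] j [ 55.  15. -23.  -0. -52. -81.]
turn total [ 0.0001 -0.0008  0.0001]
slide total now [-0.014 -0.003  0.967]  after turn [-0.013 -0.003  0.967]
```

View pics/w6.png

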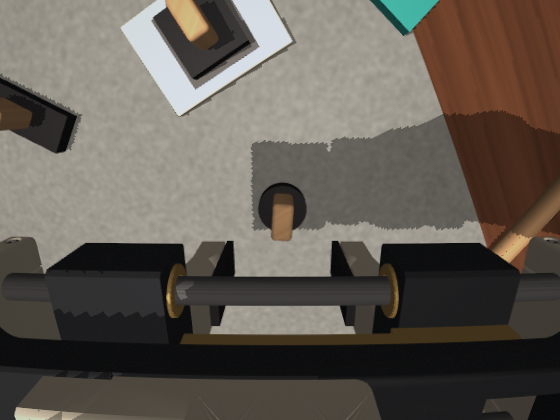

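Small grip at (283,222), centred between the pads. The former at upper left is already on its tile.

apply_moves(slide=[[-0.013, 0, 0.15], [0, 0, 0.2], [0, 0, 0.2], [0, 0, 0.15], [0, 0, 0.12], [0, 0, 0.1], [0, 0, 0.047], [0, 0, 0]], turn=[[0, 0, 0], [0, 0, 0], [0, 0, 0], [0, 0, 0], [0, 0, 0], [0, 0, 0], [0, 0, 0], [0, 0, 0]], jaw=[0.4, 0.4, 0.4, 0.4, 0.4, 0.4, 0.4, 0.4])

```text
time_s: 13.35
tcp_pos: [0.4566, 0.315, -0.0047]
eef_rot: [180.0, -0.0, -116.6]
contact_force: [-0.3, 0.8, 0.4]
gripper_width: 0.0527
```

apply_moves(slide=[[0, 0, 0], [0, 0, 0], [0, 0, 0], [0, 0, 0], [0, 0, 0], [0, 0, 0], [0, 0, 0], [0, 0, 0]], turn=[[0, 0, 0], [0, 0, 0], [0, 0, 0], [0, 0, 0], [0, 0, 0], [0, 0, 0], [0, 0, 0], [0, 0, 0]], jaw=[0.5, 0.6, 0.7, 0.8, 1, 1, 1, 1])

```text
time_s: 14.15
tcp_pos: [0.4567, 0.3154, -0.0043]
eef_rot: [-180.0, 0.0, -116.6]
contact_force: [-0.2, -0.4, 1.8]
gripper_width: 0.0158
```

apply_moves(slide=[[0, 0, -0.05], [0, 0, -0.15], [0, 0, -0.2], [0, 0, -0.2], [0, 0, -0.2], [0, 0, -0.1], [0, 0, 0], [0, 0, 0]], turn=[[0, 0, 0], [0, 0, 0], [0, 0, 0], [0, 0, 0], [0, 0, 0], [0, 0, 0], [0, 0, 0], [0, 0, 0]], jaw=[1, 1, 1, 1, 1, 1, 1, 1])

```text
time_s: 14.95
tcp_pos: [0.4563, 0.315, 0.085]
eef_rot: [180.0, -0.0, -116.6]
contact_force: [0.4, 0.4, -1.5]
gripper_width: 0.0159
```

```bash
python3 go.py .605 .0078 .085 -116.6
```

```text
t 14.95 pos [0.4563 0.315  0.085 ] rot [ 1.7998e+02 -3.0000e-02 -1.1660e+02] w 0.0159 F [ 0.4  0.4 -1.5] j [ 55.  15. -24.  -0. -51. -81.]
turn total [ 0.0003 -0.0003 -0.    ]
slide total now [ 2.081 -2.705 -0.   ]  after turn [ 2.081 -2.705 -0.   ]
```

apply_moves(slide=[[0.08, -0.1, 0], [0.15, -0.2, 0], [0.2, -0.26, 0], [0.2, -0.26, 0], [0.2, -0.26, 0], [0.2, -0.26, 0], [0.2, -0.26, 0], [0.2, -0.26, 0]], turn=[[0, 0, 0], [0, 0, 0], [0, 0, 0], [0, 0, 0], [0, 0, 0], [0, 0, 0], [0, 0, 0], [0, 0, 0]], jaw=[1, 1, 1, 1, 1, 1, 1, 1])

```text
time_s: 15.75
tcp_pos: [0.5588, 0.1019, 0.0844]
eef_rot: [179.9, -0.1, -116.6]
contact_force: [-0.9, 0.3, -0.5]
gripper_width: 0.0155
```

apply_moves(slide=[[0.2, -0.26, 0], [0.2, -0.26, 0], [0.15, -0.2, 0], [0.1, -0.125, 0], [0, 0, 0], [0, 0, 0]], turn=[[0, 0, 0], [0, 0, 0], [0, 0, 0], [0, 0, 0], [0, 0, 0], [0, 0, 0]], jaw=[1, 1, 1, 1, 1, 1])

```text
time_s: 16.35
tcp_pos: [0.6049, 0.0079, 0.0848]
eef_rot: [179.9, -0.0, -116.6]
contact_force: [-1.1, 0.4, -0.9]
gripper_width: 0.016
```

```bash
python3 go.py .605 .0078 .0125 -116.6
```

```text
t 16.35 pos [0.6049 0.0079 0.0848] rot [ 1.7993e+02 -5.0000e-02 -1.1664e+02] w 0.016 F [-1.1  0.4 -0.9] j [ 19.  20. -17.  -0. -53. -46.]
turn total [ 0.0008 -0.0005 -0.0005]
slide total now [-0.    -0.002  0.723]  after turn [ 0.    -0.002  0.723]
```

apply_moves(slide=[[0, 0, 0.1], [0, 0, 0.2], [0, 0, 0.2], [0, 0, 0.13], [0, 0, 0.06], [0, 0, 0.03], [0, 0, 0], [0, 0, 0]], turn=[[0, 0, 0], [0, 0, 0], [0, 0, 0], [0, 0, 0], [0, 0, 0], [0, 0, 0], [0, 0, 0], [0, 0, 0]], jaw=[1, 1, 1, 1, 1, 1, 1, 1])

```text
time_s: 17.15
tcp_pos: [0.606, 0.0084, 0.0143]
eef_rot: [-179.9, 0.0, -116.6]
contact_force: [-0.3, -0.5, -0.4]
gripper_width: 0.0157
```

apply_moves(slide=[[0, 0, 0.02], [0, 0, 0.01], [0, 0, 0.01], [0, 0, 0.01], [0, 0, 0], [0, 0, 0]], turn=[[0, 0, 0], [0, 0, 0], [0, 0, 0], [0, 0, 0], [0, 0, 0], [0, 0, 0]], jaw=[1, 1, 1, 1, 1, 1])

```text
time_s: 17.75
tcp_pos: [0.6055, 0.0082, 0.0086]
eef_rot: [180.0, -0.0, -116.6]
contact_force: [0.5, 0.6, -1.4]
gripper_width: 0.0156
```

```bash
python3 go.py .605 .0078 .0085 -116.6;  python3 -c "
from h import *
cap('wrist','w7.png')"
```

```text
t 17.75 pos [0.6055 0.0082 0.0086] rot [ 180.     -0.   -116.58] w 0.0156 F [ 0.5  0.6 -1.4] j [ 19.  25. -21.   0. -44. -46.]
turn total [ 0.     -0.      0.0002]
slide total now [0.006 0.002 0.001]  after turn [0.006 0.002 0.001]
```

View pics/w7.png

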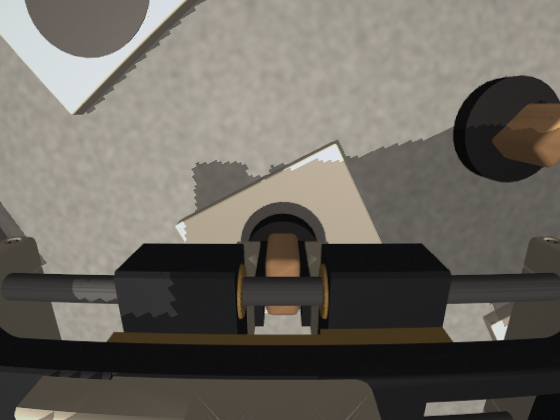

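The foot sits inside its circle (245-325 at row 240). It's still just off the tile, so I lower a touch more.

apply_moves(slide=[[0, 0, 0.008], [0, 0, 0.007], [0, 0, 0], [0, 0, 0]], turn=[[0, 0, 0], [0, 0, 0], [0, 0, 0], [0, 0, 0]], jaw=[1, 1, 1, 1])

```text
time_s: 18.2
tcp_pos: [0.6056, 0.0083, 0.0078]
eef_rot: [-180.0, 0.0, -116.6]
contact_force: [-1.9, 0.2, 5.1]
gripper_width: 0.0158
```

Contact. Release.

apply_moves(slide=[[0, 0, 0], [0, 0, 0], [0, 0, 0], [0, 0, 0], [0, 0, -0.1], [0, 0, -0.25], [0, 0, -0.3], [0, 0, -0.3]], turn=[[0, 0, 0], [0, 0, 0], [0, 0, 0], [0, 0, 0], [0, 0, 0], [0, 0, 0], [0, 0, 0], [0, 0, 0]], jaw=[0.75, 0.6, 0.5, 0.5, 0.5, 0.5, 0.5, 0.5])

```text
time_s: 19.0
tcp_pos: [0.6054, 0.0081, 0.1037]
eef_rot: [180.0, -0.0, -116.6]
contact_force: [0.5, -0.1, -0.6]
gripper_width: 0.0436
```

```bash
python3 go.py .4565 .0058 .09 -157.5;  python3 -c "
from h import *
cap('wrist','w8.png')"
```

```text
t 19.0 pos [0.6054 0.0081 0.1037] rot [ 1.8000e+02 -1.0000e-02 -1.1658e+02] w 0.0436 F [ 0.5 -0.1 -0.6] j [ 19.  19. -16.   0. -56. -46.]
turn total [-0.000e+00 -2.000e-04  4.762e-01]
slide total now [0.687 1.321 0.137]  after turn [1.384 0.548 0.137]
```

View pics/w8.png

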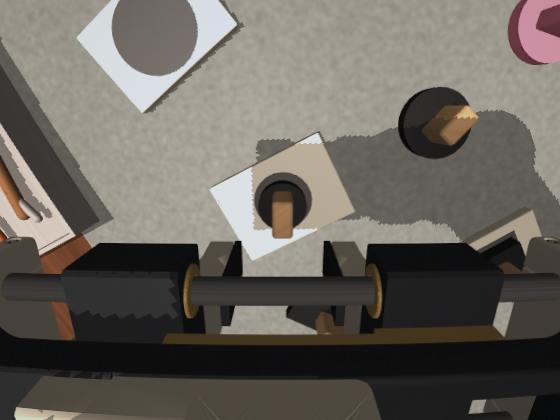

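The small former is parked: foot (258-308) inside its circle. Next is the large former.

apply_moves(slide=[[0, 0, 0], [0, 0, 0], [0, 0, 0], [0, 0, 0], [0, 0, 0], [0.2, 0.08, 0], [0.4, 0.16, 0.03], [0.4, 0.16, 0.03]], turn=[[0, 0, 0.095], [0, 0, 0.095], [0, 0, 0.095], [0, 0, 0.095], [0, 0, 0.096], [0, 0, 0], [0, 0, 0], [0, 0, 0]], jaw=[0.4, 0.4, 0.4, 0.4, 0.4, 0.4, 0.4, 0.4])

```text
time_s: 19.85
tcp_pos: [0.4968, 0.0067, 0.096]
eef_rot: [-180.0, 0.0, -157.5]
contact_force: [-0.9, 0.1, 0.5]
gripper_width: 0.0526
```

apply_moves(slide=[[0.25, 0.1, 0.07], [0.134, 0.048, 0], [0, 0, 0], [0, 0, 0]], turn=[[0, 0, 0], [0, 0, 0], [0, 0, 0], [0, 0, 0]], jaw=[0.4, 0.4, 0.4, 0.4])

```text
time_s: 20.25
tcp_pos: [0.4582, 0.0064, 0.0901]
eef_rot: [-180.0, 0.1, -157.4]
contact_force: [0.3, 0.3, 0.2]
gripper_width: 0.0524
```

```bash
python3 go.py .4568 .0060 -.0045 -157.5;  python3 -c "
from h import *
cap('wrist','w9.png')"
```

```text
t 20.25 pos [0.4582 0.0064 0.0901] rot [-1.7998e+02  1.3000e-01 -1.5745e+02] w 0.0524 F [0.3 0.3 0.2] j [ 26.   6. -35.   0. -49. -93.]
turn total [-0.0002  0.0015  0.0006]
slide total now [0.016 0.002 0.946]  after turn [0.014 0.002 0.946]
```

View pics/w9.png

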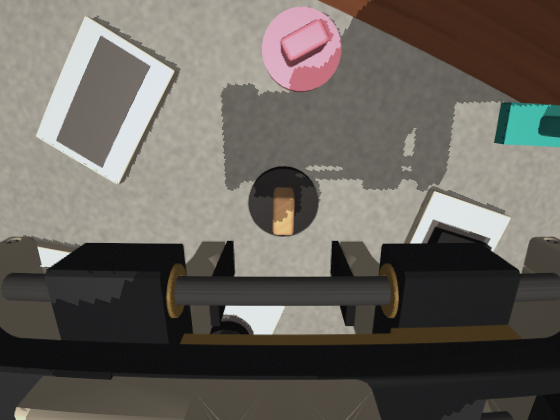

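Large dark former at (284,205), grip centred between the pads. The pink decoy is clear of it at (301,48).

apply_moves(slide=[[0.01, 0, 0.15], [0, 0, 0.2], [0, 0, 0.2], [0, 0, 0.15], [0, 0, 0.12], [0, 0, 0.1], [0, 0, 0.025], [0, 0, 0]], turn=[[0, 0, 0], [0, 0, 0], [0, 0, 0], [0, 0, 0], [0, 0, 0], [0, 0, 0], [0, 0, 0], [0, 0, 0]], jaw=[0.4, 0.4, 0.4, 0.4, 0.4, 0.4, 0.4, 0.4])

```text
time_s: 21.1
tcp_pos: [0.456, 0.0054, -0.0058]
eef_rot: [-180.0, -0.1, -157.5]
contact_force: [-0.4, -0.7, 0.0]
gripper_width: 0.0526
```

apply_moves(slide=[[0, 0, 0], [0, 0, 0], [0, 0, 0], [0, 0, 0], [0, 0, 0], [0, 0, 0], [0, 0, 0], [0, 0, 0]], turn=[[0, 0, 0], [0, 0, 0], [0, 0, 0], [0, 0, 0], [0, 0, 0], [0, 0, 0], [0, 0, 0], [0, 0, 0]], jaw=[0.5, 0.6, 0.7, 0.8, 1, 1, 1, 1])

```text
time_s: 21.9
tcp_pos: [0.4558, 0.0055, -0.0053]
eef_rot: [-180.0, 0.0, -157.5]
contact_force: [-1.5, 0.5, 5.3]
gripper_width: 0.0159
```

apply_moves(slide=[[0, 0, -0.05], [0, 0, -0.15], [0, 0, -0.2], [0, 0, -0.2], [0, 0, -0.2], [0, 0, -0.1], [0, 0, 0], [0, 0, 0]], turn=[[0, 0, 0], [0, 0, 0], [0, 0, 0], [0, 0, 0], [0, 0, 0], [0, 0, 0], [0, 0, 0], [0, 0, 0]], jaw=[1, 1, 1, 1, 1, 1, 1, 1])

```text
time_s: 22.7
tcp_pos: [0.4552, 0.0054, 0.084]
eef_rot: [180.0, -0.0, -157.5]
contact_force: [-0.3, 0.2, -1.3]
gripper_width: 0.0156
```

```bash
python3 go.py .6333 -.1644 .085 -157.5
```

```text
t 22.7 pos [0.4552 0.0054 0.084 ] rot [ 1.7998e+02 -3.0000e-02 -1.5752e+02] w 0.0156 F [-0.3  0.2 -1.3] j [ 26.   7. -35.  -0. -48. -93.]
turn total [ 0.0002 -0.0003 -0.0002]
slide total now [-0.996 -2.25  -0.011]  after turn [-0.995 -2.25  -0.01 ]
```

apply_moves(slide=[[-0.04, -0.1, 0], [-0.08, -0.18, 0], [-0.12, -0.27, 0], [-0.12, -0.27, 0], [-0.12, -0.27, 0], [-0.12, -0.27, 0], [-0.12, -0.27, 0], [-0.12, -0.27, 0]], turn=[[0, 0, 0], [0, 0, 0], [0, 0, 0], [0, 0, 0], [0, 0, 0], [0, 0, 0], [0, 0, 0], [0, 0, 0]], jaw=[1, 1, 1, 1, 1, 1, 1, 1])

```text
time_s: 23.5
tcp_pos: [0.6065, -0.1396, 0.0827]
eef_rot: [180.0, -0.1, -157.5]
contact_force: [0.7, -0.1, -0.4]
gripper_width: 0.016
```

apply_moves(slide=[[-0.09, -0.2, 0], [-0.05, -0.1, 0], [-0.01, -0.05, 0], [0, 0, 0], [0, 0, 0]], turn=[[0, 0, 0], [0, 0, 0], [0, 0, 0], [0, 0, 0], [0, 0, 0]], jaw=[1, 1, 1, 1, 1])

```text
time_s: 24.0
tcp_pos: [0.6326, -0.1641, 0.0843]
eef_rot: [180.0, -0.0, -157.5]
contact_force: [-0.1, 0.5, -1.0]
gripper_width: 0.016
```

```bash
python3 go.py .6325 -.1646 .0125 -157.5
```

```text
t 24.0 pos [ 0.6326 -0.1641  0.0843] rot [ 1.7997e+02 -4.0000e-02 -1.5748e+02] w 0.016 F [-0.1  0.5 -1. ] j [  3.  24. -11.  -0. -56. -70.]
turn total [ 0.0003 -0.0004  0.0002]
slide total now [ 0.002 -0.005  0.718]  after turn [ 0.003 -0.004  0.718]
```

apply_moves(slide=[[0, 0, 0.1], [0, 0, 0.2], [0, 0, 0.2], [0, 0, 0.13], [0, 0, 0.06], [0, 0, 0.03], [0, 0, 0], [0, 0, 0]], turn=[[0, 0, 0], [0, 0, 0], [0, 0, 0], [0, 0, 0], [0, 0, 0], [0, 0, 0], [0, 0, 0], [0, 0, 0]], jaw=[1, 1, 1, 1, 1, 1, 1, 1])

```text
time_s: 24.8
tcp_pos: [0.6339, -0.1645, 0.0134]
eef_rot: [-180.0, 0.1, -157.5]
contact_force: [0.1, -0.5, -0.9]
gripper_width: 0.0157
```

apply_moves(slide=[[0, 0, 0.02], [0, 0, 0.01], [0, 0, 0.01], [0, 0, 0.01], [0, 0, 0.005], [0, 0, 0], [0, 0, 0]], turn=[[0, 0, 0], [0, 0, 0], [0, 0, 0], [0, 0, 0], [0, 0, 0], [0, 0, 0], [0, 0, 0]], jaw=[1, 1, 1, 1, 1, 1, 1])

```text
time_s: 25.5
tcp_pos: [0.6333, -0.1645, 0.0071]
eef_rot: [-180.0, -0.0, -157.5]
contact_force: [-0.2, 0.1, -0.6]
gripper_width: 0.016
```

```bash
python3 go.py .6325 -.1646 .0075 -157.5;  python3 -c "
from h import *
cap('wrist','w10.png')"
```

```text
t 25.5 pos [ 0.6333 -0.1645  0.0071] rot [-180.     -0.   -157.49] w 0.016 F [-0.2  0.1 -0.6] j [  2.  29. -15.   0. -47. -70.]
turn total [-0.     -0.      0.0001]
slide total now [ 0.008  0.002 -0.004]  after turn [ 0.008  0.002 -0.004]
```

View pics/w10.png

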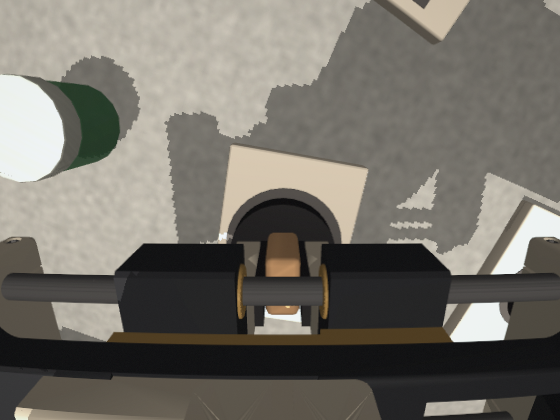

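Foot concentric in its circle (230-338). A little further down to contact.

apply_moves(slide=[[0, 0, 0.006], [0, 0, 0.004], [0, 0, 0], [0, 0, 0]], turn=[[0, 0, 0], [0, 0, 0], [0, 0, 0], [0, 0, 0]], jaw=[1, 1, 1, 1])

```text
time_s: 25.95
tcp_pos: [0.6334, -0.1645, 0.0068]
eef_rot: [-180.0, 0.0, -157.5]
contact_force: [-2.2, 0.8, 5.9]
gripper_width: 0.0159
```

apply_moves(slide=[[0, 0, 0], [0, 0, 0], [0, 0, 0], [0, 0, 0], [0, 0, -0.1], [0, 0, -0.25], [0, 0, -0.3], [0, 0, -0.3]], turn=[[0, 0, 0], [0, 0, 0], [0, 0, 0], [0, 0, 0], [0, 0, 0], [0, 0, 0], [0, 0, 0], [0, 0, 0]], jaw=[0.75, 0.6, 0.5, 0.5, 0.5, 0.5, 0.5, 0.5])

```text
time_s: 26.75
tcp_pos: [0.6332, -0.1645, 0.1026]
eef_rot: [-180.0, -0.0, -157.5]
contact_force: [0.6, 0.3, 1.0]
gripper_width: 0.0439
```

apply_moves(slide=[[0, 0, 0], [0, 0, 0], [0, 0, 0], [0, 0, 0], [0, 0, 0], [0, 0, 0], [0, 0, 0], [0, 0, 0]], turn=[[0, 0, -0.09], [0, 0, -0.095], [0, 0, -0.095], [0, 0, -0.095], [0, 0, -0.095], [0, 0, -0.095], [0, 0, -0.095], [0, 0, -0.095]], jaw=[0.5, 0.5, 0.5, 0.5, 0.5, 0.5, 0.5, 0.5])

```text
time_s: 27.55
tcp_pos: [0.6334, -0.1645, 0.1019]
eef_rot: [-180.0, -0.0, -92.3]
contact_force: [0.3, 0.1, -0.5]
gripper_width: 0.044
```

apply_moves(slide=[[0, 0, 0], [0, 0, 0], [0, 0, 0], [0, 0, 0], [0, 0, 0], [0, 0, 0]], turn=[[0, 0, -0.095], [0, 0, -0.095], [0, 0, -0.095], [0, 0, -0.09], [0, 0, -0.075], [0, 0, 0]], jaw=[0.4, 0.4, 0.4, 0.4, 0.4, 0.4])

```text
time_s: 28.15
tcp_pos: [0.6334, -0.1645, 0.1018]
eef_rot: [-180.0, -0.0, -53.8]
contact_force: [-0.4, -0.2, 0.1]
gripper_width: 0.0529
```

```bash
python3 go.py .6167 .1414 .09 -53.9;  python3 -c "
from h import *
cap('top','t11.png')"
```

```text
t 28.15 pos [ 0.6334 -0.1645  0.1018] rot [-1.7998e+02 -2.0000e-02 -5.3830e+01] w 0.0529 F [-0.4 -0.2  0.1] j [  2.  23. -10.   0. -58.  34.]
turn total [-0.0003 -0.0003  0.0008]
slide total now [-2.569 -1.67   0.118]  after turn [-2.57  -1.667  0.118]
```

View pics/t11.png

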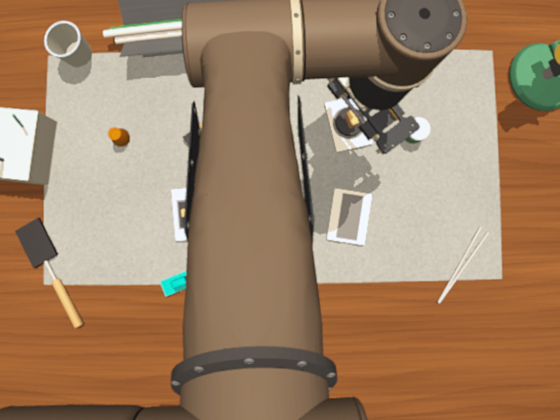

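The large former sits on its tile at (347,122) and the jar is unmoved at (419,129). Next is the bar.

apply_moves(slide=[[-0.1, -0.06, 0], [-0.25, -0.16, 0], [-0.35, -0.23, 0], [-0.35, -0.23, 0], [-0.35, -0.23, 0], [-0.35, -0.23, 0], [-0.35, -0.23, 0], [-0.25, -0.16, 0.05]], turn=[[0, 0, 0], [0, 0, 0], [0, 0, 0], [0, 0, 0], [0, 0, 0], [0, 0, 0], [0, 0, 0], [0, 0, 0]], jaw=[0.4, 0.4, 0.4, 0.4, 0.4, 0.4, 0.4, 0.4])

```text
time_s: 29.0
tcp_pos: [0.6187, 0.1188, 0.0971]
eef_rot: [-179.9, -0.0, -54.0]
contact_force: [0.6, -0.3, 0.7]
gripper_width: 0.0524
```

apply_moves(slide=[[-0.15, -0.1, 0.05], [-0.07, -0.037, 0.018], [0, 0, 0], [0, 0, 0]], turn=[[0, 0, 0], [0, 0, 0], [0, 0, 0], [0, 0, 0]], jaw=[0.4, 0.4, 0.4, 0.4])

```text
time_s: 29.4
tcp_pos: [0.6166, 0.1406, 0.0893]
eef_rot: [180.0, -0.0, -54.0]
contact_force: [0.5, -0.2, -0.5]
gripper_width: 0.0526
```

```bash
python3 go.py .6167 .1414 -.0045 -53.9;  python3 -c "
from h import *
cap('wrist','w12.png')"
```

```text
t 29.4 pos [0.6166 0.1406 0.0893] rot [179.97  -0.   -53.99] w 0.0526 F [ 0.5 -0.2 -0.5] j [ 30.  22. -13.   0. -55.   6.]
turn total [ 0.0003 -0.     -0.001 ]
slide total now [-0.006 -0.006  0.938]  after turn [-0.006 -0.005  0.938]
```

View pics/w12.png

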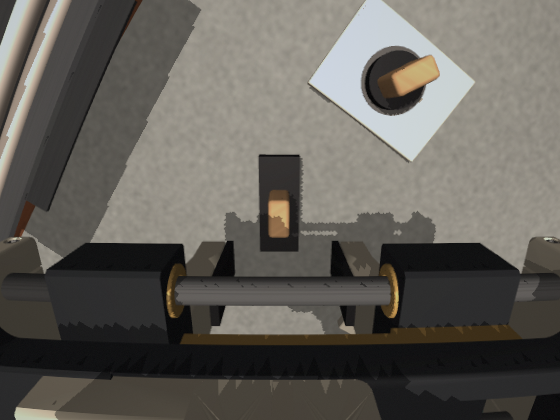

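Bar at column 279 and aligned, about 3 mm left of the pad midline (283). I'll correct by -3 mm in tool y and go down.

apply_moves(slide=[[-0.006, -0.03, 0.15], [0, 0, 0.2], [0, 0, 0.2], [0, 0, 0.15], [0, 0, 0.12], [0, 0, 0.1], [0, 0, 0.02], [0, 0, 0]], turn=[[0, 0, 0], [0, 0, 0], [0, 0, 0], [0, 0, 0], [0, 0, 0], [0, 0, 0], [0, 0, 0], [0, 0, 0]], jaw=[0.4, 0.4, 0.4, 0.4, 0.4, 0.4, 0.4, 0.4])

```text
time_s: 30.25
tcp_pos: [0.6189, 0.1435, -0.0049]
eef_rot: [180.0, -0.0, -53.9]
contact_force: [0.2, -0.1, -0.3]
gripper_width: 0.0526
```

apply_moves(slide=[[0, 0, 0], [0, 0, 0], [0, 0, 0], [0, 0, 0], [0, 0, 0], [0, 0, 0], [0, 0, 0], [0, 0, 0]], turn=[[0, 0, 0], [0, 0, 0], [0, 0, 0], [0, 0, 0], [0, 0, 0], [0, 0, 0], [0, 0, 0], [0, 0, 0]], jaw=[0.5, 0.6, 0.7, 0.8, 1, 1, 1, 1])

```text
time_s: 31.05
tcp_pos: [0.6188, 0.1437, -0.0046]
eef_rot: [-180.0, -0.0, -53.9]
contact_force: [-0.7, -0.6, 3.1]
gripper_width: 0.0156
```

```bash
python3 go.py .6167 .1414 .085 -53.9
```

```text
t 31.05 pos [ 0.6188  0.1437 -0.0046] rot [-180.     -0.    -53.93] w 0.0156 F [-0.7 -0.6  3.1] j [ 31.  28. -18.   0. -44.   5.]
turn total [-0.     -0.     -0.0003]
slide total now [ 0.006  0.031 -0.896]  after turn [ 0.006  0.031 -0.896]
```

apply_moves(slide=[[0, 0, -0.05], [0, 0, -0.15], [0, 0, -0.2], [0, 0, -0.2], [0, 0, -0.2], [0, 0, -0.1], [0, 0, 0], [0, 0, 0]], turn=[[0, 0, 0], [0, 0, 0], [0, 0, 0], [0, 0, 0], [0, 0, 0], [0, 0, 0], [0, 0, 0], [0, 0, 0]], jaw=[1, 1, 1, 1, 1, 1, 1, 1])

```text
time_s: 31.85
tcp_pos: [0.6183, 0.1436, 0.0846]
eef_rot: [180.0, 0.0, -53.9]
contact_force: [-0.8, 0.8, -2.1]
gripper_width: 0.0159
```

```bash
python3 go.py .4363 -.1617 .085 -9.7; python3 -c "
from h import *
cap('wrist','w13.png')"
```

```text
t 31.85 pos [0.6183 0.1436 0.0846] rot [ 1.7996e+02  3.0000e-02 -5.3950e+01] w 0.0159 F [-0.8  0.8 -2.1] j [ 31.  22. -13.  -0. -55.   5.]
turn total [ 3.000e-04  4.000e-04 -5.148e-01]
slide total now [ 1.397e+00  3.268e+00 -3.000e-03]  after turn [-1.28   3.316 -0.004]
```

View pics/w13.png

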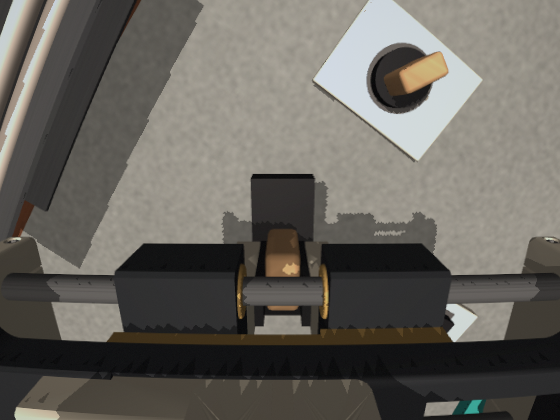

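apply_moves(slide=[[0, 0, 0], [0, 0, 0], [0, 0, 0], [0, 0, 0], [0, 0, 0], [0, 0, 0], [-0.04, 0.1, 0], [-0.09, 0.23, 0]], turn=[[0, 0, -0.08], [0, 0, -0.09], [0, 0, -0.09], [0, 0, -0.09], [0, 0, -0.09], [0, 0, -0.075], [0, 0, 0], [0, 0, 0]], jaw=[1, 1, 1, 1, 1, 1, 1, 1])

```text
time_s: 32.7
tcp_pos: [0.6001, 0.1134, 0.0838]
eef_rot: [179.9, 0.1, -9.8]
contact_force: [-0.5, -1.1, -1.2]
gripper_width: 0.016
```

apply_moves(slide=[[-0.13, 0.33, 0], [-0.13, 0.33, 0], [-0.13, 0.33, 0], [-0.13, 0.33, 0], [-0.13, 0.33, 0], [-0.13, 0.33, 0], [-0.13, 0.33, 0], [-0.11, 0.3, 0]], turn=[[0, 0, 0], [0, 0, 0], [0, 0, 0], [0, 0, 0], [0, 0, 0], [0, 0, 0], [0, 0, 0], [0, 0, 0]], jaw=[1, 1, 1, 1, 1, 1, 1, 1])

```text
time_s: 33.5
tcp_pos: [0.4538, -0.1283, 0.0847]
eef_rot: [180.0, 0.1, -9.9]
contact_force: [0.4, -0.1, -1.9]
gripper_width: 0.0162
```

apply_moves(slide=[[-0.08, 0.2, 0], [-0.05, 0.13, 0], [0, 0.05, 0], [0, 0, 0], [0, 0, 0]], turn=[[0, 0, 0], [0, 0, 0], [0, 0, 0], [0, 0, 0], [0, 0, 0]], jaw=[1, 1, 1, 1, 1])

```text
time_s: 34.0
tcp_pos: [0.4374, -0.1618, 0.0852]
eef_rot: [-180.0, -0.0, -9.7]
contact_force: [0.5, 0.9, -1.9]
gripper_width: 0.0157
```

```bash
python3 go.py .4363 -.1617 .0125 -9.7
```

```text
t 34.0 pos [ 0.4374 -0.1618  0.0852] rot [-1.80e+02 -1.00e-02 -9.69e+00] w 0.0157 F [ 0.5  0.9 -1.9] j [  4.   7. -34.  -0. -48.  76.]
turn total [-0.     -0.0001  0.0001]
slide total now [-0.011  0.001  0.727]  after turn [-0.011  0.001  0.727]
```

apply_moves(slide=[[-0.01, 0, 0.1], [0, 0, 0.2], [0, 0, 0.2], [0, 0, 0.13], [0, 0, 0.06], [0, 0, 0.03], [0, 0, 0], [0, 0, 0]], turn=[[0, 0, 0], [0, 0, 0], [0, 0, 0], [0, 0, 0], [0, 0, 0], [0, 0, 0], [0, 0, 0], [0, 0, 0]], jaw=[1, 1, 1, 1, 1, 1, 1, 1])

```text
time_s: 34.8
tcp_pos: [0.4364, -0.1619, 0.0137]
eef_rot: [-180.0, -0.0, -9.7]
contact_force: [0.4, -0.5, -1.1]
gripper_width: 0.0158
```

```bash
python3 go.py .4363 -.1617 .0077 -9.7;  python3 -c "
from h import *
cap('wrist','w14.png')"
```

```text
t 34.8 pos [ 0.4364 -0.1619  0.0137] rot [-1.7999e+02 -5.0000e-02 -9.6500e+00] w 0.0158 F [ 0.4 -0.5 -1.1] j [  4.  14. -39.   0. -38.  76.]
turn total [-0.0001 -0.0005  0.0006]
slide total now [-0.001 -0.001  0.06 ]  after turn [-0.001 -0.001  0.06 ]
```

View pics/w14.png

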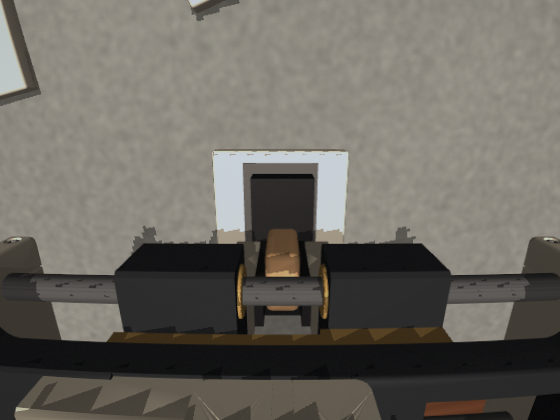

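Bar foot (250-315, end row 176) lies within its silhouette (244-319, end row 163), parallel and centred to within 1-2 mm. I'll lower it.

apply_moves(slide=[[0, 0, 0.02], [0, 0, 0.01], [0, 0, 0.01], [0, 0, 0.01], [0, 0, 0.008], [0, 0, 0.006], [0, 0, 0], [0, 0, 0]], turn=[[0, 0, 0], [0, 0, 0], [0, 0, 0], [0, 0, 0], [0, 0, 0], [0, 0, 0], [0, 0, 0], [0, 0, 0]], jaw=[1, 1, 1, 1, 1, 1, 1, 1])

```text
time_s: 35.65
tcp_pos: [0.4359, -0.162, 0.0074]
eef_rot: [180.0, -0.0, -9.7]
contact_force: [-2.4, 2.0, 7.4]
gripper_width: 0.0155
```

apply_moves(slide=[[0, 0, 0], [0, 0, 0], [0, 0, 0], [0, 0, 0], [0, 0, -0.1], [0, 0, -0.3], [0, 0, -0.4], [0, 0, -0.4]], turn=[[0, 0, 0], [0, 0, 0], [0, 0, 0], [0, 0, 0], [0, 0, 0], [0, 0, 0], [0, 0, 0], [0, 0, 0]], jaw=[0.75, 0.6, 0.5, 0.5, 0.5, 0.5, 0.5, 0.5])

```text
time_s: 36.45
tcp_pos: [0.4353, -0.162, 0.1287]
eef_rot: [180.0, 0.0, -9.7]
contact_force: [1.3, 0.1, -0.7]
gripper_width: 0.0439
```

```bash
python3 go.py .205 -.643 .2 -9.7
```

```text
t 36.45 pos [ 0.4353 -0.162   0.1287] rot [ 1.7998e+02  4.0000e-02 -9.6600e+00] w 0.0439 F [ 1.3  0.1 -0.7] j [  4.   4. -31.   0. -55.  76.]
turn total [0.0002 0.0005 0.0004]
slide total now [-1.464  5.128 -0.71 ]  after turn [-1.46   5.129 -0.713]
```

apply_moves(slide=[[0, 0.1, -0.2], [-0.05, 0.25, -0.2], [-0.1, 0.4, -0.2], [-0.1, 0.4, -0.1], [-0.1, 0.4, 0], [-0.1, 0.4, 0], [-0.1, 0.4, 0], [-0.1, 0.4, 0]], turn=[[0, 0, 0], [0, 0, 0], [0, 0, 0], [0, 0, 0], [0, 0, 0], [0, 0, 0], [0, 0, 0], [0, 0, 0]], jaw=[0.5, 0.5, 0.5, 0.5, 0.5, 0.5, 0.5, 0.5])

```text
time_s: 37.25
tcp_pos: [0.3245, -0.4236, 0.1979]
eef_rot: [180.0, -0.0, -9.7]
contact_force: [0.9, -0.6, -0.3]
gripper_width: 0.0438
```

apply_moves(slide=[[-0.15, 0.4, 0], [-0.15, 0.4, 0], [-0.15, 0.4, 0], [-0.15, 0.4, 0], [-0.1, 0.4, 0], [-0.1, 0.3, 0], [0, 0, 0], [0, 0, 0]], turn=[[0, 0, 0], [0, 0, 0], [0, 0, 0], [0, 0, 0], [0, 0, 0], [0, 0, 0], [0, 0, 0], [0, 0, 0]], jaw=[0.5, 0.5, 0.5, 0.5, 0.5, 0.5, 0.5, 0.5])

```text
time_s: 38.05
tcp_pos: [0.2073, -0.6356, 0.1967]
eef_rot: [-180.0, 0.0, -9.8]
contact_force: [0.3, 0.9, 0.1]
gripper_width: 0.0439
```

Run:
```python
from m import *
c=cap('top','t15.png'); cap('scene','s15.png')
im=c['pixels']; H,S,V=cv2.split(cv2.cvtColor(im,cv2.COLOR_BGR2HSV))
wood=((H>10)&(H<28)&(S>90)&(V>110)).astype(np.uint8)*255
dark=(V<75).astype(np.uint8)*255
T=dict(small=(.605,.0078,1.2),large=(.6333,-.1644,12.6),square=(.4473,.1657,4.7),bar=(.4363,-.1617,-9.7))
for n,t in T.items():
    P=np.array([[t[0],t[1],.05]]); q,_=cv2.projectPoints(P,np.array(c['rvec'],float),np.array(c['tvec'],float),K(c),np.array(c['dist_coeffs'],float))
    p=tuple(int(v) for v in q.ravel().round())
    g=rect(c,blob(wood,p,20),.062); f=rect(c,blob(dark|wood,p,30),.026)
    print(n,t,'grip',g[:5],'err mm',((g[:2]-t[:2])*1000).round(1),'foot',f[:5])
a=im[90:260,150:400]; cv2.imwrite('pics/c15.png',cv2.resize(a,None,fx=3.2,fy=3.2,interpolation=2))
print(r.get_state()['tcp_pos'])
```

```text
small (0.605, 0.0078, 1.2) grip [6.05600e-01 9.20000e-03 3.03856e+01 1.71198e+01 6.24117e+01] err mm [0.6 1.4] foot [6.13900e-01 9.00000e-03 3.14470e+01 2.05162e+01 6.24190e+01]
large (0.6333, -0.1644, 12.6) grip [ 0.6337 -0.1641 32.4796 18.2569 24.9771] err mm [0.4 0.3] foot [  0.6311  -0.1623  59.6244  52.8141 -24.4263]
square (0.4473, 0.1657, 4.7) grip [  0.4473   0.1646  32.3016  18.1749 -84.4235] err mm [ 0.  -1.1] foot [ 0.4459  0.1699 45.3225 34.2871  4.1312]
bar (0.4363, -0.1617, -9.7) grip [ 0.4354 -0.1623 32.2594 18.3039 -9.2521] err mm [-0.9 -0.6] foot [ 0.4338 -0.1639 49.7484 26.0527 -8.3233]
[ 0.20821671 -0.63481196  0.19728139]
```

View pics/c15.png

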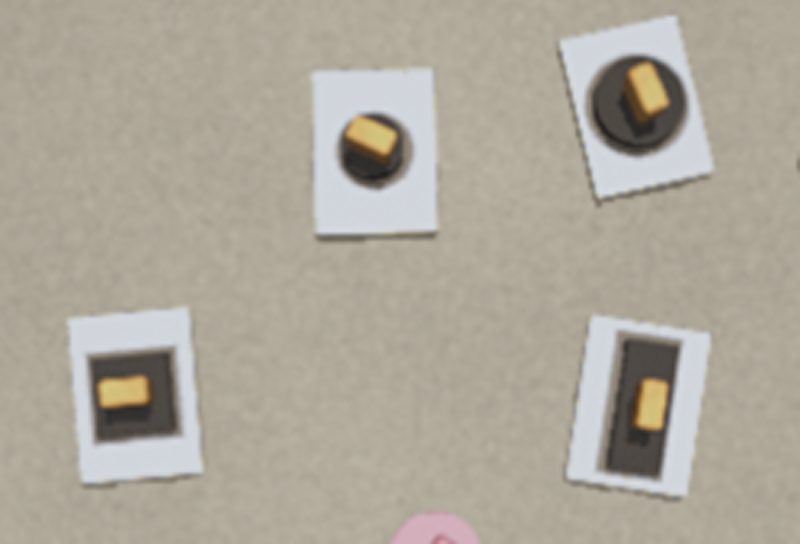

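View pics/s15.png

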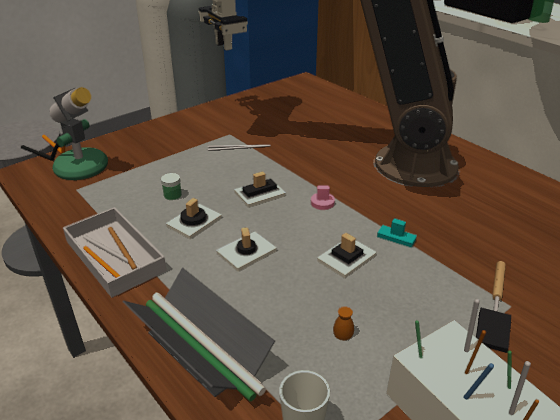

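All four formers stand upright within their silhouettes, with grip offsets of 1.5 mm or less. The vase at (344,324) and the jar at (171,186) are where they began, and the arm is clear. I'm handing the job in.

```bash
python3 -c "
from h import *
print(r.close_job(), r.get_state()['time_s'])"
```

```text
the job is handed in; nothing more can be done
the job is handed in; nothing more can be done
```

All four graphite formers are parked upright on their own tiles. Each was lowered until the wrist force showed contact (2 to 7 N) and only then released. I handed the job in at about 38 s; it gives no verdict.

- **Final check, top camera:** The grips sit 0.5 to 1.5 mm from the tile centres. The bar is turned about 0.5° from its silhouette and the square about 1°, going by their grips. Both camera views show every foot inside its silhouette, and the vase and jar look unmoved.
- **Check that failed:** My foot contours in the final picture were partial because of shading, so I relied on the grip outlines and the picture itself.
- **Reading that disagreed:** The reported tool height did not match the fingers. The fingertips are about 40 mm higher than the reported TCP and the stated finger length imply. Because of this the first grasp closed in the air just above the square former's grip and touched nothing. I corrected for it from the wrist depth image, and all later grasps held first time.

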